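# Fetch the peeler from under the condiment shelf

## Robot

A 7-joint arm with a two-finger parallel gripper is mounted at the origin on a cart in front of the work surface, level with it; the furniture and walls round the work are solid. World frame = base frame: x ahead of the robot, y to its left, z up, the work surface at z = 0. Lengths are in m, angles in rad, forces in N, time in s.
With the tool pointing down it reaches from about 0.35 to 0.9 m from the base axis. Payload 7.2 kg.
Tool frame: the origin (TCP) lies on the mounting face of the last link; the fingertips stand 182 mm ahead of it and the grasp point (between the pads) lies 163 mm ahead of it; z points along the fingers, y is the line along which they close (so a half turn about z gives the same grasp; the last joint's range is limited). The gripper opens to 88 mm and grips with 3 to 60 N. Pads are 20 mm wide; open, the fingers measure 115 mm over their backs; the gripper's body (75 mm by 178 mm) begins 61 mm behind the grasp point.
Start: joints at [-1.277, 0.411, -0.013, 1.596, 0.006, 1.134, -0.082], TCP at [0.221, 0.585, 0.405] pointing down, gripper open.
Joint ranges: [-2.95, 2.95], [-0.29, 1.99], [-1.47, 1.44], [0.14, 2.54], [-1.03, 4.17], [0.13, 1.85], [-2.86, 2.86]. Speed limits (rad/s): [2.39, 2.39, 3.01, 3.01, 3.14, 3.14, 3.14].

## Interface

Orientations are given as a unit quaternion [x, y, z, w].
In Python, from workcell import * gives the robot as it stands. The module is installed in compiled form; this text tells all that it offers.
- The arm moves only by the tool move_arm, never from a script. Its argument "plan" is a list of rows, each a list of 6 numbers: the shift along the world's x, y, z scaled (see below), then the turn, a rotation vector about the world's x, y, z scaled (see below). A call has 1 to 12 rows; each row shifts and turns the commanded pose from where the row before left it; what a row does not reach is not made up. The controller multiplies each number of a shift by 0.03 m and each number of a turn by 0.12 rad. A row lasts 1/12 s, in which the tool goes at most 41.7 mm and 7.16 degrees, less where a joint would pass 70% of its speed; a pose out of reach is approached as far as the arm can. A call with a number of a shift or a turn outside -1 to 1 is refused whole. A call with a gripper value outside its range is refused whole. "fingers" is the opening, from -1 (shut) to 1 (fully open), set as the call begins (left out, the last holds). The fingers move at their own pace and stop on an object; "squeeze" is the grip in N (left out, the last holds). Time passes only in rows, so rows that do not move let the fingers close. It gives the time, the measured TCP pose, the force, the opening and the grip force at its end, in the units of the state.
- observe(): the state, without advancing time (a new reading comes with each control period).
- snapshot(name): name is "scene" or "top" or "wrist"; returns a dict with "image" (480x640x3 uint8, blue, green, red), "depth" (480x640 float32, m along the optical axis (not along the pixel's ray), 0 where there is no reading), "fx", "fy", "cx", "cy" (pixels), "R" (3x3) and "t" (3): a world point X has camera coordinates R X + t. Camera axes: x right, y down, z forward; pixel columns grow to the right and rows downward; lengths in m; the calibration is good to about 2 mm. A picture is of the moment at which its call begins.
- finish_job(): hands the job in; it is judged then, once.
Trained networks look in the newest picture that a camera, given by its name, has taken for a name from the list of things; names that differ only in an ending like _2 or _b are one class to them, and where a whole thing is asked for, a point or a joint stands for the part that bears it (a point fixed in the world has none). Each returns a list of dicts, best first, with "p" (0 to 1); they miss things now and then, are a little off and sometimes report something else, mostly with a low value. They report only what shows in the picture. A call takes as long as a camera call. They do not tell look-alikes from the thing itself.
- recognise(label, camera): "extent" ([left, top, right, bottom] in pixels, round what is visible of it).
- outline_of(label, camera): "pixels" (480x640 bool, what is visible of it) and "extent" ([left, top, right, bottom] in pixels, round what is visible of it).
- mark_of(label, camera): "point" ([row, column] in pixels: a listed point, or the origin of a listed thing).
The state is a dict: "time_s": time; "joint_pos": joint angles; "joint_vel": joint speeds; "tau": joint torques, N m; "tcp_pos": TCP position; "tcp_rot": TCP orientation; "wrist_force": force on the tool from outside, world axes, zero at the start; "ft_torque": the same for the moment, N m; "width": opening from 0.0 (shut) to 1.0 (fully open); "grasp_force": force on a finger pad.
Only numpy, scipy, OpenCV 4.12 (cv2) and the standard library are available. Lean on these libraries where they do the work, as an engineer would, in place of code of your own. Each camera call takes 0.05 s, during which the arm holds its last target. There are 200 camera calls.

## Task

I need the peeler that lies in the condiment stand, under its lift-off shelf board. Stand the salt shaker and the spice jar upright on the chopping board, then lay the shelf board flat on the chopping board beside them, and lay the peeler lengthwise in the middle of the white utensil rest. After that put the shelf board back level on the stand, both pins in its holes, and stand the salt shaker and the spice jar back on it, each exactly where it stood before; do not disturb the onion, the mug or the tin.

Things in the scene. Friction and masses are not known exactly. Their poses are not given: they have to be found in the camera images.
- salt_shaker: Salt shaker: round, 44 mm across, 90 mm tall, clear glass with grey contents and a rounded grey metal top (34 mm across above 74 mm). Stands upright on one end of the shelf board. Origin: centre of its underside; z is its axis, up. 0.1 kg.
- spice_jar: Spice jar: round, 42 mm across, 106 mm tall, clear body with pale contents and a wide red screw cap (45 mm across, from 85 mm up to the top). Stands upright on the other end of the shelf board. Origin: centre of its underside; z is its axis, up. 0.11 kg.
- shelf_board: Loose pale wood board 64 (x) x 200 (y) x 16 mm lying on the stand's posts. Origin: centre of its underside, z up. Two 13 mm through holes at y = +-85 mm; two flush round cork inlays, 58 mm across, at y = +-45 mm, on which shaker and jar stand (which on which varies), within 4 mm of their centres. Alike when turned half round; either way is right. 0.2 kg.
- peeler: Peeler with yellow handle, 170 x 25 x 18 mm, lying on the stand's base, crosswise under the middle of the shelf board, both ends showing. Origin: midway along it, on its underside; x points along it to the slim blade end. Handle from x = -85 to +20 mm (25 mm wide, 17 mm high), blade end from +20 to +85 mm (14 mm wide, 6 mm high). 0.08 kg.
- stand: Fixed condiment stand: dark base plate 180 (x) x 220 (y) x 12 mm; two round posts (29 mm across) at y = +-85 mm, tops 52 mm above the origin, each with an upright 10 mm dowel pin, 15 mm long, tapered tip. Origin: centre of its underside, z up. The seated shelf board's origin lies 52 mm straight above it, y along y. It stands on the grey hob cover, 54 mm above the worktop.
- utensil_rest: Flat white ceramic utensil rest with two dark lines along it, fixed, 220 (x) x 90 (y) x 10 mm, lying on the worktop to the left of the hob cover. Origin: centre of its underside, z up. The peeler may lie either way round along its x.
- chopping_board: Bamboo chopping board, fixed, 415 (x) x 255 (y) x 16 mm, lying on the grey hob cover beside the stand, on its left or on its right: the side area. Bare at the start but for the onion on its far end. Origin: middle of its underside (within 3 mm), z up.
- onion: Bystander: red onion, 66 mm across, 70 mm tall, on the far end of the chopping board. Origin: underside.
- mug: Bystander: green mug 86 mm across, 96 mm tall, on the worktop to the right of the hob. Origin: underside.
- food_tin: Bystander: food tin with paper label, 75 mm across, 110 mm tall, on the worktop to the right of the hob. Origin: centre of its underside.
Things that resemble listed ones, but are neither listed nor needed, are in the scene too. Leave any turquoise look-alike of the spice_jar alone.

How it is judged:
By the outcome, as a careful person would: the job done as asked, in the order asked, and still so for the second after the job is handed in, with the robot touching nothing.
It also fails if it takes over 147 s, if anything falls off the work surface, if the arm or the gripper's body presses on something with over 40 N, if the wrist force passes 120 N, or if a joint passes its speed limit or range.

## Working session

There is one attempt and no reset: what is moved stays moved. The work goes in short steps, Python scripts to look and compute and a tool call to move; the robot and the scene stay as the last step left them, time stands still between calls to the robot, and variables do not carry over. Pictures are saved under pics/ and viewed, at most 14 in all, crops included, and the job is handed in when it is done.

Besides the shell and the picture viewer there is one more tool, called after "Call:" by a JSON object that holds its "method" and its "body". move_arm: Moves the arm, as the interface text tells. Shifts and turns lie within -1 to 1; 1 stands for 0.03 m of shift or 0.12 rad of turn. Its arguments: {"type":"object","properties":{"plan":{"type":"array"},"fingers":{"type":"number"},"squeeze":{"type":"number"}},"required":["plan"]}

```bash
mkdir -p pics; cat > h.py <<'E'
from workcell import *
import numpy as np, cv2
def world(s,r,c,d=None):
    d=s["depth"][int(r),int(c)] if d is None else d
    p=np.array([(c-s["cx"])/s["fx"]*d,(r-s["cy"])/s["fy"]*d,d])
    return s["R"].T@(p-s["t"])
def cloud(s):
    v,u=np.mgrid[0:480,0:640]; d=s["depth"]
    P=np.stack([(u-s["cx"])/s["fx"]*d,(v-s["cy"])/s["fy"]*d,d],-1)-s["t"]
    return P@s["R"]
def atz(s,r,c,z):
    ray=s["R"].T@np.array([(c-s["cx"])/s["fx"],(r-s["cy"])/s["fy"],1]); o=-s["R"].T@s["t"]
    return o+ray*(z-o[2])/ray[2]
def pix(s,X):
    p=s["R"]@np.array(X)+s["t"]; return s["cy"]+s["fy"]*p[1]/p[2], s["cx"]+s["fx"]*p[0]/p[2]
E
python3 - <<'E'
from h import *
o=observe(); print(o["time_s"],o["tcp_pos"],o["tcp_rot"],o["width"])
S=[]
for n in ["scene","top"]:
    s=snapshot(n); S.append(s["image"]); cv2.imwrite(f"pics/{n}0.png",s["image"])
    print(n,-s["R"].T@s["t"])
    for l in ["salt_shaker","spice_jar","shelf_board","peeler","stand","utensil_rest","chopping_board","onion","mug","food_tin"]:
        r=outline_of(l,n)
        C=cloud(s)
        for k in r[:3]:
            m=k["pixels"]&(s["depth"]>0); P=C[m]
            print(l,round(k["p"],2),np.round(k["extent"]),np.round(np.percentile(P,[2,50,98],axis=0),3).tolist() if len(P) else None)
        print("  mark",[(np.round(q["point"]),round(q["p"],2)) for q in mark_of(l,n)[:2]])
E
```

```text
0.0 [0.22116971 0.58433295 0.40380857] [ 1.79896893e-01  9.83685149e-01 -7.94288400e-04 -6.27907152e-05] 0.9977776410792639
scene [-0.52405867 -0.51980295  1.01900036]
salt_shaker 0.9 [258. 181. 273. 211.] [[0.532, 0.184, 0.129], [0.541, 0.196, 0.17], [0.557, 0.214, 0.208]]
salt_shaker 0.32 [238. 219. 327. 257.] [[0.463, 0.047, 0.057], [0.522, 0.136, 0.064], [0.641, 0.256, 0.082]]
  mark [(array([210., 266.]), 0.89)]
spice_jar 0.74 [124. 221. 137. 259.] [[0.323, 0.481, 0.002], [0.329, 0.494, 0.059], [0.348, 0.517, 0.104]]
spice_jar 0.58 [285. 176. 303. 221.] [[0.548, 0.096, 0.123], [0.556, 0.11, 0.188], [0.59, 0.138, 0.228]]
  mark [(array([212., 291.]), 0.96), (array([254., 141.]), 0.86)]
shelf_board 0.68 [240. 200. 318. 228.] [[0.516, 0.062, 0.105], [0.547, 0.158, 0.119], [0.606, 0.255, 0.124]]
  mark [(array([218., 280.]), 0.75)]
peeler 0.75 [272. 224. 284. 240.] [[0.492, 0.128, 0.071], [0.523, 0.141, 0.077], [0.557, 0.156, 0.082]]
  mark [(array([225., 284.]), 0.49)]
stand 0.73 [270. 224. 285. 243.] [[0.492, 0.128, 0.064], [0.525, 0.143, 0.076], [0.564, 0.165, 0.083]]
stand 0.66 
[... 1886 characters left out ...]
18]]
utensil_rest 0.32 [264. 238. 292. 261.] [[0.155, 0.143, 0.072], [0.55, 0.164, 0.082], [0.648, 0.225, 0.805]]
  mark []
chopping_board 0.72 [306. 170. 420. 285.] [[0.37, -0.264, 0.064], [0.555, -0.144, 0.073], [0.77, -0.011, 0.08]]
  mark [(array([227., 362.]), 0.75)]
onion 0.53 [322. 186. 338. 200.] [[0.697, -0.118, 0.09], [0.715, -0.088, 0.117], [0.752, -0.063, 0.138]]
  mark [(array([196., 333.]), 0.64)]
mug 0.62 [422. 223. 451. 252.] [[0.395, -0.415, 0.006], [0.443, -0.373, 0.054], [0.479, -0.321, 0.096]]
  mark [(array([241., 432.]), 0.92)]
food_tin 0.84 [434. 185. 465. 214.] [[0.514, -0.526, 0.004], [0.538, -0.48, 0.094], [0.581, -0.459, 0.112]]
  mark [(array([208., 448.]), 0.84)]
```

View pics/scene0.png

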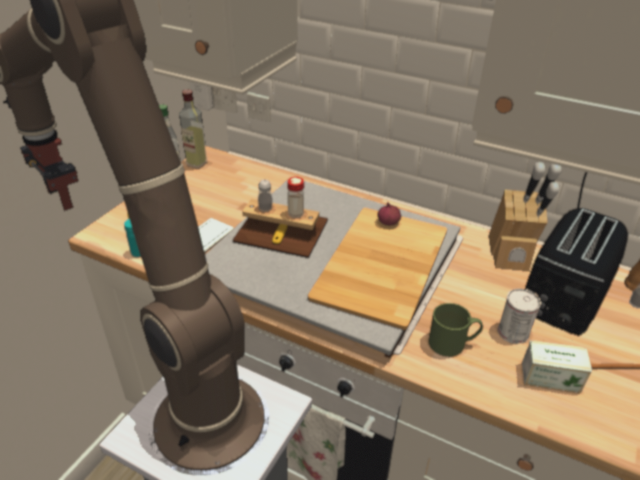

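View pics/top0.png

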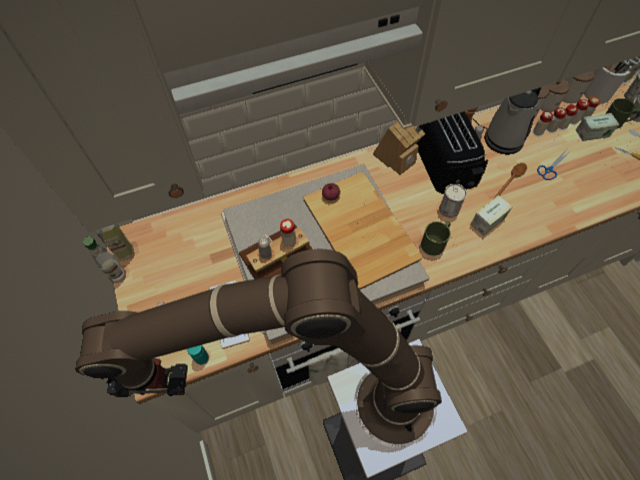

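The scene shows the shaker (265,195) on the stand's left end and the red-capped jar (295,197) on its right end. The yellow peeler is below them (280,233), and the chopping board is to the right (385,262) with the onion at (389,214). The white rest is at (212,236).

Look-alikes:
- Jar: the turquoise jar at (132,240), and the red-capped things far right in top (575,110).
- Shaker: the pieces by the bottles in top (112,268).
- Mug: the one at far right in top (628,105).

By the description I choose the red-capped jar and the shaker on the stand.

Call:
{"method": "move_arm", "body": {"plan": [[0.5, -1, 0.3, 0, 0, 0], [0.7, -1, 0.3, 0, 0, 0], [0.7, -1, 0.3, 0, 0, 0], [0.7, -1, 0.3, 0, 0, 0], [0.7, -1, 0.3, 0, 0, 0], [0.7, -1, 0.3, 0, 0, 0], [0.7, -1, 0.3, 0, 0, 0], [0.7, -1, 0.3, 0, 0, 0], [0.7, -1, 0.3, 0, 0, 0], [0.7, -1, 0.3, 0, 0, 0], [0.7, -1, 0, 0, 0, 0], [0.7, -1, 0, 0, 0, 0]], "fingers": 1}}

```text
time_s: 3.1
tcp_pos: [0.468, 0.2228, 0.4957]
tcp_rot: [0.18, 0.984, 0.001, 0.001]
wrist_force: [0.1, 0.3, -1.3]
width: 0.996
grasp_force: 0.0
```

```bash
python3 - <<'E'
from h import *
o=observe(); print(o["time_s"],o["tcp_pos"],o["tcp_rot"],o["joint_pos"])
s=snapshot("wrist"); cv2.imwrite("pics/w1.png",s["image"]); print(-s["R"].T@s["t"],s["R"],s["fx"])
C=cloud(s)
for l in ["salt_shaker","spice_jar","shelf_board","peeler","stand","utensil_rest","chopping_board"]:
    for k in outline_of(l,"wrist")[:2]:
        m=k["pixels"]&(s["depth"]>0); P=C[m]
        print(l,round(k["p"],2),np.round(k["extent"]),np.round(np.percentile(P,[2,50,98],axis=0),3).tolist() if len(P) else None)
E
```

```text
3.1 [0.46796897 0.22279488 0.49568113] [1.79896915e-01 9.83684911e-01 7.90515624e-04 6.85839757e-04] [-0.73553002  0.15387848  0.2279868   1.73365824 -0.03680093  1.25611108
  0.71020978]
[0.39788738 0.24864782 0.47584355] [[ 0.3549232   0.93489195  0.00256097]
 [ 0.89837575 -0.34181575  0.27583146]
 [ 0.25874799 -0.09559827 -0.9612026 ]] 392.2545771063177
salt_shaker 0.65 [313. 286. 362. 368.] [[0.535, 0.19, 0.129], [0.544, 0.209, 0.191], [0.565, 0.226, 0.211]]
spice_jar 0.81 [501.   1. 566.  22.] [[0.346, 0.478, 0.001], [0.364, 0.484, 0.034], [0.372, 0.5, 0.075]]
spice_jar 0.75 [219. 328. 285. 444.] [[0.551, 0.102, 0.127], [0.565, 0.127, 0.186], [0.592, 0.143, 0.23]]
shelf_board 0.76 [208. 248. 401. 375.] [[0.518, 0.072, 0.108], [0.55, 0.175, 0.122], [0.594, 0.26, 0.124]]
shelf_board 0.24 [144. 463. 181. 478.] [[0.438, -0.08, 0.071], [0.701, -0.069, 0.094], [0.718, 0.206, 0.426]]
peeler 0.65 [251. 252. 346. 367.] [[0.494, 0.133, 0.072], [0.517, 0.147, 0.079], [0.541, 0.161, 0.081]]
stand 0.97 [182. 184. 417. 371.] [[0.465, 0.061, 0.064], [0.512, 0.192, 0.066], [0.643, 0.275, 0.068]]
utensil_rest 0.7 [384.  27. 499. 239.] [[0.354, 0.335, 0.008], [0.449, 0.381, 0.01], [0.563, 0.426, 0.012]]
utensil_rest 0.67 [148. 466. 182. 479.] [[0.695, -0.08, 0.081], [0.701, -0.069, 0.094], [0.717, -0.059, 0.104]]
chopping_board 0.88 [  0. 190. 246. 479.] [[0.363, -0.148, 0.06], [0.462, -0.057, 0.07], [0.744, -0.001, 0.072]]
```

View pics/w1.png

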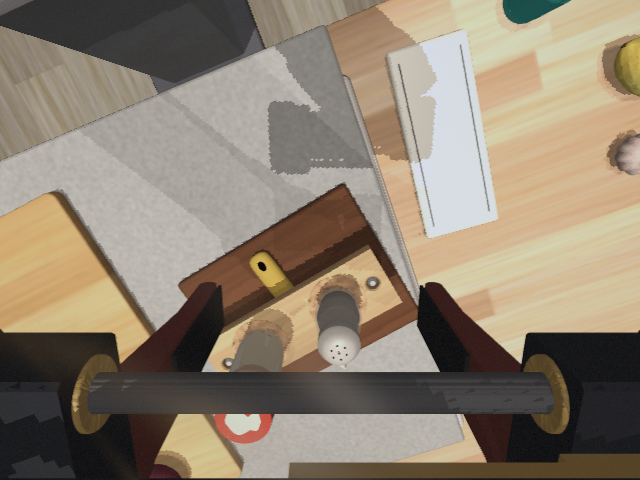

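The wrist view shows the shaker at (338,320) and the jar at (250,380) with its red cap. The pins are at (373,283) and (228,365), the peeler handle end at (265,265), and the white rest at (440,135).

```bash
cat >> h.py <<'E'
def rect(P):
    (c,sz,a)=cv2.minAreaRect(P[:,:2].astype(np.float32)); 
    b=cv2.boxPoints((c,sz,a)); e1=b[1]-b[0]; e2=b[2]-b[1]
    L=e1 if np.hypot(*e1)>np.hypot(*e2) else e2
    yaw=np.degrees(np.arctan2(L[1],L[0]))%180
    return np.round(c,4),np.round(sz,4),round(yaw,1)
def largest(m):
    n,l,st,_=cv2.connectedComponentsWithStats(m.astype(np.uint8)); return l==1+np.argmax(st[1:,4])
def circ(P):
    from scipy.optimize import least_squares
    f=lambda q:np.hypot(P[:,0]-q[0],P[:,1]-q[1])-q[2]
    r=least_squares(f,[*P[:,:2].mean(0),.02],loss="soft_l1",f_scale=.002); return np.round(r.x,4)
E
python3 - <<'E'
from h import *
for n in ["wrist","scene","top"]:
    s=snapshot(n); C=cloud(s); print(n)
    for l,z0,z1 in [("shelf_board",.117,.128),("utensil_rest",.006,.015),("chopping_board",.065,.077),("stand",.062,.071)]:
        k=outline_of(l,n)
        if not k: continue
        m=k[0]["pixels"]&(s["depth"]>0)&(C[...,2]>z0)&(C[...,2]<z1)
        if m.sum()>50:
            m=largest(m); P=C[m]; print(l,rect(P),P[:,2].mean().round(4))
    for l in ["salt_shaker","spice_jar"]:
        for k in outline_of(l,n):
            m=k["pixels"]&(s["depth"]>0); P=C[m]
            if P[:,0].mean()<.45: continue
            for z0,z1 in [(.13,.19),(.132,.155),(.155,.18),(.18,.2),(.2,.212),(.212,.23)]:
                Q=P[(P[:,2]>z0)&(P[:,2]<z1)]
                if len(Q)>25: print(l,z0,z1,len(Q),circ(Q),Q[:,:2].mean(0).round(4))
    if n=="wrist":
        for r,c in [(283,373),(365,228)]: print("pin",atz(s,r,c,.121))
E
```

```text
wrist
utensil_rest (array([0.4596, 0.381 ]), array([0.0903, 0.2196]), np.float32(175.5)) 0.0102
chopping_board (array([ 0.4593, -0.0946]), array([0.1992, 0.1469]), np.float32(5.3)) 0.0699
stand (array([0.5636, 0.1639]), array([0.1795, 0.2189]), np.float32(100.6)) 0.0661
salt_shaker 0.13 0.19 1437 [0.5556 0.2068 0.019 ] [0.5419 0.2116]
salt_shaker 0.132 0.155 341 [0.5568 0.2068 0.0216] [0.5395 0.2129]
salt_shaker 0.155 0.18 828 [0.556  0.2065 0.0192] [0.5425 0.2113]
salt_shaker 0.18 0.2 498 [0.5558 0.2057 0.0169] [0.5432 0.2098]
salt_shaker 0.2 0.212 1262 [0.5525 0.2064 0.0108] [0.5512 0.2068]
spice_jar 0.13 0.19 1571 [0.5732 0.1206 0.0224] [0.5575 0.1305]
spice_jar 0.132 0.155 564 [0.5736 0.1203 0.0227] [0.5587 0.1313]
spice_jar 0.155 0.18 708 [0.573  0.1207 0.0221] [0.5575 0.1305]
spice_jar 0.18 0.2 285 [0.5731 0.1211 0.022 ] [0.5544 0.129 ]
spice_jar 0.212 0.23 1596 [0.5769 0.1196 0.0133] [0.5767 0.1198]
pin [0.54599438 0.25007874 0.121     ]
pin [0.57904313 0.08177413 0.121     ]
scene
shelf_board (array([0.5612, 0.1605]), array([0.0739, 0.2026]), np.float32(100.4)) 0.1203
choppin
[... 1271 characters left out ...]
.2072]
salt_shaker 0.155 0.18 71 [0.5593 0.2045 0.0198] [0.5451 0.2068]
salt_shaker 0.18 0.2 37 [0.5586 0.2039 0.0167] [0.546  0.2055]
salt_shaker 0.2 0.212 44 [0.5545 0.204  0.0118] [0.5495 0.2065]
spice_jar 0.13 0.19 134 [0.5593 0.2048 0.0196] [0.5451 0.2072]
spice_jar 0.132 0.155 37 [0.5591 0.2057 0.0201] [0.5433 0.2072]
spice_jar 0.155 0.18 73 [0.5595 0.2046 0.02  ] [0.5456 0.2073]
spice_jar 0.18 0.2 38 [0.559  0.2039 0.017 ] [0.5466 0.2058]
spice_jar 0.2 0.212 46 [0.5572 0.2037 0.0134] [0.5501 0.207 ]
spice_jar 0.13 0.19 66 [0.5753 0.1181 0.0212] [0.557  0.1133]
spice_jar 0.132 0.155 30 [0.5744 0.1182 0.0206] [0.5564 0.1157]
spice_jar 0.155 0.18 27 [0.5739 0.117  0.0197] [0.5578 0.1101]
```

Call:
{"method": "move_arm", "body": {"plan": [[0.29, -0.06, -0.15, 0, 0, -0.85], [0.29, -0.06, -0.15, 0, 0, -0.85], [0.29, -0.06, -0.15, 0, 0, -0.85], [0.29, -0.06, -0.15, 0, 0, -0.85], [0.29, -0.06, -0.15, 0, 0, -0.85], [0.29, -0.06, -0.15, 0, 0, -0.85], [0.29, -0.06, -0.15, 0, 0, -0.85], [0.29, -0.06, -0.15, 0, 0, -0.85], [0.29, -0.06, -0.15, 0, 0, -0.85], [0.29, -0.06, -0.15, 0, 0, -0.85], [0, 0, 0, 0, 0, 0], [0, 0, 0, 0, 0, 0]]}}

```text
time_s: 5.55
tcp_pos: [0.5542, 0.2066, 0.4492]
tcp_rot: [0.636, 0.772, -0.001, -0.0]
wrist_force: [-0.5, 0.6, 0.1]
width: 1.003
grasp_force: 0.0
```

```bash
cat >> h.py <<'E'
def tyaw(o):
    from scipy.spatial.transform import Rotation as R
    M=R.from_quat(o["tcp_rot"]).as_matrix(); return round(np.degrees(np.arctan2(M[1,1],M[0,1])),2), np.round(M[:,2],4)
E
python3 - <<'E'
from h import *
o=observe(); print(o["time_s"],o["tcp_pos"],tyaw(o),o["joint_pos"].round(2) if hasattr(o["joint_pos"],"round") else o["joint_pos"])
n="wrist"
s=snapshot(n); C=cloud(s); cv2.imwrite("pics/w2.png",s["image"])
for l,z0,z1 in [("shelf_board",.117,.128),("stand",.062,.071)]:
    k=outline_of(l,n)
    if not k: continue
    m=k[0]["pixels"]&(s["depth"]>0)&(C[...,2]>z0)&(C[...,2]<z1)
    if m.sum()>50: m=largest(m); P=C[m]; print(l,k[0]["p"],rect(P),P[:,2].mean().round(4))
for l in ["salt_shaker","spice_jar"]:
    for k in outline_of(l,n):
        m=k["pixels"]&(s["depth"]>0); P=C[m]
        print(l,k["p"],k["extent"])
        for z0,z1 in [(.13,.19),(.132,.155),(.155,.18),(.18,.2),(.2,.212),(.212,.24)]:
            Q=P[(P[:,2]>z0)&(P[:,2]<z1)]
            if len(Q)>25: print(l,z0,z1,len(Q),circ(Q),Q[:,:2].mean(0).round(4),Q[:,2].max())
E
```

```text
5.55 [0.55422286 0.20657327 0.44923962] (np.float64(10.98), array([-8.e-04, -8.e-04, -1.e+00])) [-0.74  0.33  0.4   1.64 -0.14  1.2  -0.12]
shelf_board 0.69 (array([0.5632, 0.1689]), array([0.0642, 0.1888]), np.float32(100.7)) 0.1222
stand 0.62 (array([0.5641, 0.1642]), array([0.1798, 0.2182]), np.float32(100.6)) 0.0661
salt_shaker 0.62 [292.6, 204.3, 355.3, 286.7]
salt_shaker 0.13 0.19 1375 [0.556  0.2068 0.0189] [0.5539 0.2207] 0.18999713865568588
salt_shaker 0.132 0.155 205 [0.5565 0.2065 0.0216] [0.5527 0.2247] 0.15498823859462274
salt_shaker 0.155 0.18 926 [0.5561 0.2065 0.0191] [0.5542 0.2202] 0.1799968575181753
salt_shaker 0.18 0.2 447 [0.5558 0.2055 0.0169] [0.5534 0.2187] 0.19999709610072533
salt_shaker 0.2 0.212 2203 [0.5552 0.2074 0.0111] [0.5551 0.2082] 0.21197979531676614
salt_shaker 0.17 [244.3, 254.0, 424.3, 280.6]
spice_jar 0.78 [291.2, 303.0, 361.0, 437.6]
spice_jar 0.13 0.19 2087 [0.5735 0.1203 0.0225] [0.5697 0.1383] 0.18997767087044937
spice_jar 0.132 0.155 621 [0.5737 0.1203 0.0226] [0.5694 0.1385] 0.154996791814872
spice_jar 0.155 0.18 892 [0.5735 0.1202 0.0227] [0.5698 0.1385] 0.17992730277702096
spice_jar 0.18 0.2 1005 [0.5733 0.1204 0.0222] [0.5697 0.1379] 0.19999587561369706
spice_jar 0.2 0.212 482 [0.5733 0.1204 0.0216] [0.5696 0.1389] 0.21199965589418845
spice_jar 0.212 0.24 1617 [0.5726 0.1244 0.0181] [0.5741 0.1163] 0.23041177091624637
```

View pics/w2.png

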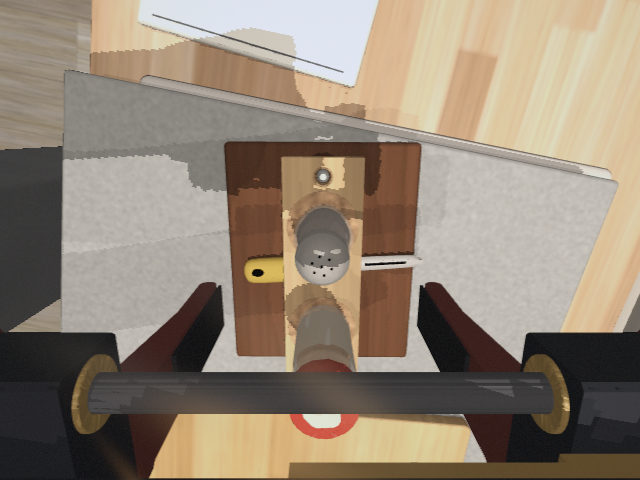

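The close view confirms the choice: the shaker's top is at (322,262), the jar's red cap at (323,420), and the peeler shows on both sides of the board (yellow at 262,270, blade at 390,262). The measured heights agree with the text, so I grasp the shaker.

Call:
{"method": "move_arm", "body": {"plan": [[0.06, 0, -0.6, 0, 0, 0], [0, 0, -0.6, 0, 0, 0], [0, 0, -0.6, 0, 0, 0], [0, 0, -0.6, 0, 0, 0], [0, 0, -0.6, 0, 0, 0], [0, 0, -0.6, 0, 0, 0], [0, 0, -0.36, 0, 0, 0], [0, 0, 0, 0, 0, 0], [0, 0, 0, 0, 0, 0]]}}

```text
time_s: 6.55
tcp_pos: [0.556, 0.2066, 0.331]
tcp_rot: [0.637, 0.771, -0.0, -0.0]
wrist_force: [0.3, 0.4, 0.3]
width: 1.001
grasp_force: 0.0
```

Call:
{"method": "move_arm", "body": {"plan": [[0, 0, 0, 0, 0, 0], [0, 0, 0, 0, 0, 0], [0, 0, 0, 0, 0, 0], [0, 0, 0, 0, 0, 0], [0, 0, 0, 0, 0, 0], [0, 0, 0, 0, 0, 0], [0, 0, 0, 0, 0, 0], [0, 0, 0, 0, 0, 0]], "fingers": -1, "squeeze": 12}}

```text
time_s: 7.22
tcp_pos: [0.5561, 0.2066, 0.3309]
tcp_rot: [0.637, 0.771, 0.0, 0.0]
wrist_force: [-0.0, -0.4, 0.6]
width: 0.484
grasp_force: 12.0
```

```bash
python3 - <<'E'
from h import *
o=observe(); print(o["time_s"],o["tcp_pos"],tyaw(o),o["width"]*88,o["grasp_force"],o["wrist_force"])
E
```

```text
7.2167 [0.55606793 0.20655861 0.33094204] (np.float64(10.83), array([ 2.e-04,  1.e-04, -1.e+00])) 42.56545966226324 12.000638641475234 [-0.03903546 -0.40193087  0.59113045]
```

Call:
{"method": "move_arm", "body": {"plan": [[0, 0, 0.5, 0, 0, 0], [0, 0, 0.9, 0, 0, 0], [0, 0, 0.9, 0, 0, 0], [0, 0, 0.9, 0, 0, 0], [0, 0, 0.9, 0, 0, 0], [0.05, -0.5, 0.6, 0, 0, 0], [0.08, -0.9, 0, 0, 0, 0], [0.08, -0.9, 0, 0, 0, 0], [0.08, -0.9, 0, 0, 0, 0], [0.08, -0.9, 0, 0, 0, 0], [0.08, -0.9, 0, 0, 0, 0]]}}

```text
time_s: 8.13
tcp_pos: [0.5693, 0.0553, 0.4717]
tcp_rot: [0.637, 0.771, -0.0, -0.0]
wrist_force: [1.0, 0.0, -0.9]
width: 0.479
grasp_force: 12.0
```

Call:
{"method": "move_arm", "body": {"plan": [[0.08, -0.9, 0, 0, 0, 0], [0.08, -0.9, 0, 0, 0, 0], [0.08, -0.9, 0, 0, 0, 0], [0.1, -0.9, -0.2, 0, 0, 0], [0.1, -0.6, -0.8, 0, 0, 0], [0, 0, -0.9, 0, 0, 0], [0, 0, -0.9, 0, 0, 0], [0, 0, -0.9, 0, 0, 0], [0, 0, -0.9, 0, 0, 0], [0, 0, -0.9, 0, 0, 0], [0, 0, -0.6, 0, 0, 0], [0, 0, -0.2, 0, 0, 0]]}}

```text
time_s: 9.13
tcp_pos: [0.5816, -0.0692, 0.2796]
tcp_rot: [0.637, 0.771, -0.002, -0.002]
wrist_force: [-1.0, 0.8, -1.2]
width: 0.477
grasp_force: 12.0
```

Call:
{"method": "move_arm", "body": {"plan": [[0, 0, -0.4, 0, 0, 0], [0, 0, -0.3, 0, 0, 0], [0, 0, 0, 0, 0, 0], [0, 0, 0, 0, 0, 0]]}}

```text
time_s: 9.47
tcp_pos: [0.583, -0.0697, 0.2625]
tcp_rot: [0.637, 0.771, 0.0, 0.0]
wrist_force: [0.0, 0.2, -1.0]
width: 0.477
grasp_force: 12.0
```

```bash
python3 - <<'E'
from h import *
o=observe(); print(o["time_s"],o["tcp_pos"],tyaw(o),o["wrist_force"],o["ft_torque"])
for n in ["scene","wrist"]:
    s=snapshot(n); C=cloud(s)
    if n=="scene": cv2.imwrite("pics/s3.png",cv2.resize(s["image"][180:340,240:460],None,fx=3,fy=3))
    else: cv2.imwrite("pics/w3.png",s["image"])
    for k in outline_of("salt_shaker",n)[:2]:
        P=C[k["pixels"]&(s["depth"]>0)]; print(n,k["p"],k["extent"],np.percentile(P,[2,50,98],axis=0).round(3).tolist())
E
```

```text
9.4667 [ 0.58302489 -0.06967508  0.26247707] (np.float64(10.81), array([ 9.e-04, -0.e+00, -1.e+00])) [ 0.02180418  0.24573436 -0.98101191] [-0.09257344  0.04176594 -0.06375697]
wrist 0.83 [260.4, 255.8, 377.4, 461.3] [[0.565, -0.078, 0.082], [0.581, -0.055, 0.136], [0.599, -0.047, 0.16]]
```

View pics/s3.png

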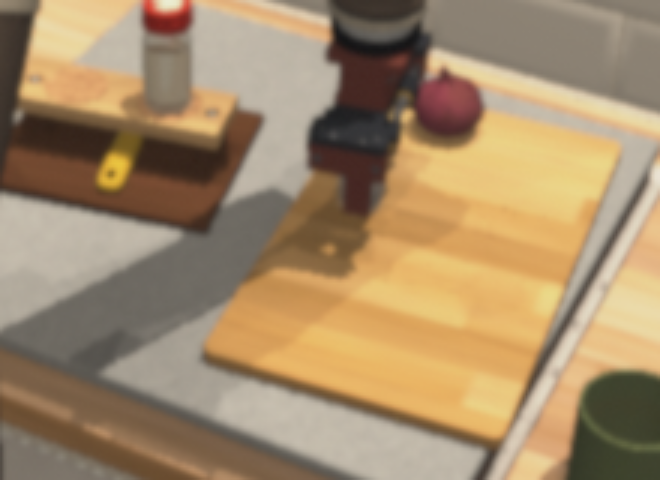

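The picture shows the gripper holding the shaker on the chopping board (about 360,205). The wrist cloud puts its top at z=0.160, so its base is on the board. I overshot by about 17 mm and the fingers slid down the glass, with no force building up. I release it and check.

Call:
{"method": "move_arm", "body": {"plan": [[0, 0, 0, 0, 0, 0], [0, 0, 0, 0, 0, 0], [0, 0, 0, 0, 0, 0], [0, 0, 0, 0, 0, 0], [0, 0, 0, 0, 0, 0], [0, 0, 0.5, 0, 0, 0], [0, 0, 0.9, 0, 0, 0], [0, 0, 0.9, 0, 0, 0], [0, 0, 0.9, 0, 0, 0], [0, 0, 0.9, 0, 0, 0], [0, 0, 0.9, 0, 0, 0], [0, 0, 0.9, 0, 0, 0]], "fingers": 1}}

```text
time_s: 10.67
tcp_pos: [0.5825, -0.0696, 0.4403]
tcp_rot: [0.637, 0.771, 0.0, 0.0]
wrist_force: [0.8, -0.6, 0.3]
width: 0.999
grasp_force: 0.0
```

```bash
cat >> h.py <<'E'
def jars(zb=.07,n="wrist",ls=("salt_shaker","spice_jar"),s=None):
    s=s or snapshot(n); C=cloud(s)
    for l in ls:
        for k in outline_of(l,n)[:2]:
            P=C[k["pixels"]&(s["depth"]>0)]
            print(l,round(k["p"],2),np.round(k["extent"]),"top",np.percentile(P[:,2],99).round(4))
            for a,b in [(.01,.03),(.03,.06),(.06,.075),(.08,.1)]:
                Q=P[(P[:,2]>zb+a)&(P[:,2]<zb+b)]
                if len(Q)>25: print("  ",a,b,circ(Q))
    return s
E
python3 - <<'E'
from h import *
o=observe(); print(o["time_s"],o["tcp_pos"],tyaw(o))
s=jars(); cv2.imwrite("pics/w4.png",s["image"])
E
```

```text
10.6667 [ 0.58247145 -0.0695629   0.44031236] (np.float64(10.82), array([ 2.e-04, -0.e+00, -1.e+00]))
salt_shaker 0.93 [293. 196. 350. 264.] top 0.1597
   0.01 0.03 [ 0.5834 -0.0683  0.0219]
   0.03 0.06 [ 0.5829 -0.068   0.0192]
   0.06 0.075 [ 0.5825 -0.069   0.0169]
   0.08 0.1 [ 0.5821 -0.0677  0.0107]
```

View pics/w4.png

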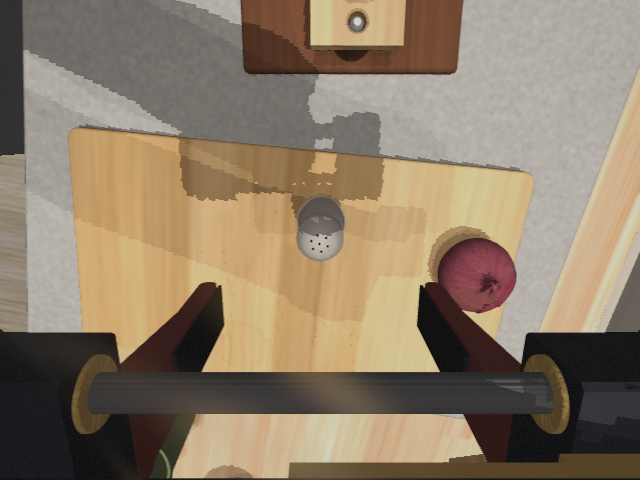

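The shaker stands upright on the chopping board at (320,238), clear of the onion at (478,275). Next is the jar.

Call:
{"method": "move_arm", "body": {"plan": [[-0.04, 0.73, 0, 0, 0, 0], [-0.04, 0.8, 0, 0, 0, 0], [-0.04, 0.8, 0, 0, 0, 0], [-0.04, 0.8, 0, 0, 0, 0], [-0.04, 0.8, 0, 0, 0, 0], [-0.04, 0.8, 0, 0, 0, 0], [-0.04, 0.8, 0, 0, 0, 0], [-0.02, 0.8, 0, 0, 0, 0], [0, 0, -0.5, 0, 0, 0], [0, 0, -0.5, 0, 0, 0], [0, 0, 0, 0, 0, 0]]}}

```text
time_s: 11.73
tcp_pos: [0.5725, 0.1211, 0.4048]
tcp_rot: [0.637, 0.771, -0.003, -0.002]
wrist_force: [-1.3, 0.2, -1.0]
width: 0.998
grasp_force: 0.0
```

```bash
python3 - <<'E'
from h import *
o=observe(); print(o["time_s"],o["tcp_pos"],tyaw(o))
E
```

```text
11.7333 [0.57251493 0.12114509 0.40478407] (np.float64(10.91), array([-0.0059, -0.0021, -1.    ]))
```

Call:
{"method": "move_arm", "body": {"plan": [[0, 0, -0.5, 0, 0, 0], [0, 0, -0.5, 0, 0, 0], [0, 0, -0.5, 0, 0, 0], [0, 0, -0.5, 0, 0, 0], [0, 0, -0.24, 0, 0, 0], [0, 0, 0, 0, 0, 0], [0, 0, 0, 0, 0, 0], [0, 0, 0, 0, 0, 0], [0, 0, 0, 0, 0, 0]]}}

```text
time_s: 12.48
tcp_pos: [0.5741, 0.1203, 0.3426]
tcp_rot: [0.637, 0.771, 0.001, 0.0]
wrist_force: [0.2, -0.6, 0.5]
width: 0.998
grasp_force: 0.0
```

Call:
{"method": "move_arm", "body": {"plan": [[0, 0, 0, 0, 0, 0], [0, 0, 0, 0, 0, 0], [0, 0, 0, 0, 0, 0], [0, 0, 0, 0, 0, 0], [0, 0, 0, 0, 0, 0], [0, 0, 0, 0, 0, 0], [0, 0, 0, 0, 0, 0], [0, 0, 0, 0, 0, 0]], "fingers": -1, "squeeze": 22}}

```text
time_s: 13.15
tcp_pos: [0.5737, 0.1204, 0.3416]
tcp_rot: [0.637, 0.771, -0.0, -0.0]
wrist_force: [0.2, 0.3, 1.0]
width: 0.499
grasp_force: 22.0
```

Call:
{"method": "move_arm", "body": {"plan": [[0, 0, 0.5, 0, 0, 0], [0, 0, 0.9, 0, 0, 0], [0, 0, 0.9, 0, 0, 0], [0.05, -0.5, 0.7, 0, 0, 0], [0.06, -0.9, 0.4, 0, 0, 0], [0.06, -0.9, 0, 0, 0, 0], [0.06, -0.9, 0, 0, 0, 0], [0.06, -0.9, 0, 0, 0, 0], [0.06, -0.9, 0, 0, 0, 0], [0.06, -0.9, 0, 0, 0, 0], [0.06, -0.9, 0, 0, 0, 0], [0.06, -0.9, 0, 0, 0, 0]]}}

```text
time_s: 14.15
tcp_pos: [0.5894, -0.1118, 0.4434]
tcp_rot: [0.637, 0.771, -0.0, -0.0]
wrist_force: [0.0, 0.3, -3.0]
width: 0.502
grasp_force: 22.0
```

Call:
{"method": "move_arm", "body": {"plan": [[0.06, -0.9, 0, 0, 0, 0], [0.06, -0.9, 0, 0, 0, 0], [0.06, -0.9, -0.3, 0, 0, 0], [0, -0.56, -0.8, 0, 0, 0], [0, 0, -0.9, 0, 0, 0], [0, 0, -0.9, 0, 0, 0], [0, 0, -0.8, 0, 0, 0], [0, 0, -0.7, 0, 0, 0], [0, 0, -0.6, 0, 0, 0], [0, 0, 0, 0, 0, 0], [0, 0, 0, 0, 0, 0], [0, 0, 0, 0, 0, 0]]}}

```text
time_s: 15.15
tcp_pos: [0.5953, -0.2086, 0.2946]
tcp_rot: [0.637, 0.771, 0.0, 0.0]
wrist_force: [-0.5, -0.3, -0.1]
width: 0.504
grasp_force: 22.0
```

```bash
python3 - <<'E'
from h import *
o=observe(); print(o["time_s"],o["tcp_pos"],tyaw(o),o["wrist_force"])
jars(ls=["spice_jar"])
E
```

```text
15.15 [ 0.59529634 -0.2085628   0.29455046] (np.float64(10.82), array([ 7.e-04, -3.e-04, -1.e+00])) [-0.48794419 -0.28912403 -0.08397264]
spice_jar 0.94 [248. 238. 396. 462.] top 0.1837
   0.01 0.03 [ 0.5959 -0.2087  0.0223]
   0.03 0.06 [ 0.5957 -0.209   0.0227]
   0.06 0.075 [ 0.5955 -0.2088  0.0224]
   0.08 0.1 [ 0.5956 -0.2094  0.0227]
```

Call:
{"method": "move_arm", "body": {"plan": [[0, 0, -0.1, 0, 0, 0], [0, 0, -0.05, 0, 0, 0], [0, 0, 0, 0, 0, 0], [0, 0, 0, 0, 0, 0]]}}

```text
time_s: 15.58
tcp_pos: [0.595, -0.2083, 0.2892]
tcp_rot: [0.637, 0.771, 0.0, -0.0]
wrist_force: [-0.1, -0.1, -1.5]
width: 0.503
grasp_force: 22.0
```

Call:
{"method": "move_arm", "body": {"plan": [[0, 0, 0, 0, 0, 0], [0, 0, 0, 0, 0, 0], [0, 0, 0, 0, 0, 0], [0, 0, 0, 0, 0, 0], [0, 0, 0, 0, 0, 0], [0, 0, 0, 0, 0, 0], [0, 0, 0.5, 0, 0, 0], [0, 0, 0.9, 0, 0, 0], [0, 0, 0.9, 0, 0, 0], [0, 0, 0.9, 0, 0, 0], [0, 0, 0.9, 0, 0, 0], [0, 0, 0.9, 0, 0, 0]], "fingers": 1}}

```text
time_s: 16.58
tcp_pos: [0.5948, -0.2084, 0.4406]
tcp_rot: [0.637, 0.771, 0.0, 0.0]
wrist_force: [0.8, 0.1, -0.3]
width: 0.999
grasp_force: 0.0
```

```bash
python3 - <<'E'
from h import *
o=observe(); print(o["time_s"],o["tcp_pos"],tyaw(o),o["wrist_force"])
jars()
E
```

```text
16.5833 [ 0.59479352 -0.20841252  0.44058591] (np.float64(10.82), array([ 1.e-04, -1.e-04, -1.e+00])) [ 0.84801953  0.07114549 -0.33833286]
salt_shaker 0.74 [312.   0. 373.  74.] top 0.16
   0.01 0.03 [ 0.5834 -0.0677  0.0216]
   0.03 0.06 [ 0.583  -0.0677  0.0196]
   0.06 0.075 [ 0.5827 -0.069   0.0167]
   0.08 0.1 [ 0.5827 -0.071   0.0104]
spice_jar 0.84 [290. 193. 357. 279.] top 0.1779
   0.01 0.03 [ 0.5958 -0.2083  0.0224]
   0.03 0.06 [ 0.5954 -0.2084  0.0225]
   0.06 0.075 [ 0.5956 -0.209   0.0228]
   0.08 0.1 [ 0.5955 -0.2089  0.0226]
```

Call:
{"method": "move_arm", "body": {"plan": [[-0.08, 0.9, 0, 0, 0, 0], [-0.08, 1, 0, 0, 0, 0], [-0.08, 1, 0, 0, 0, 0], [-0.08, 1, 0, 0, 0, 0], [-0.08, 1, 0, 0, 0, 0], [-0.08, 1, 0, 0, 0, 0], [-0.08, 1, 0, 0, 0, 0], [-0.08, 1, 0, 0, 0, 0], [-0.08, 1, 0, 0, 0, 0], [-0.08, 1, 0, 0, 0, 0], [-0.08, 1, 0, 0, 0, 0], [-0.08, 1, 0, 0, 0, 0]]}}

```text
time_s: 17.73
tcp_pos: [0.5656, 0.1502, 0.4379]
tcp_rot: [0.637, 0.771, -0.001, -0.0]
wrist_force: [0.6, -0.3, -0.4]
width: 1.001
grasp_force: 0.0
```

Call:
{"method": "move_arm", "body": {"plan": [[-0.07, 0.5, 0, 0, 0, 0], [0, 0, 0, 0, 0, 0], [0, 0, 0, 0, 0, 0]]}}

```text
time_s: 17.98
tcp_pos: [0.5637, 0.1642, 0.4379]
tcp_rot: [0.636, 0.771, -0.001, -0.0]
wrist_force: [-0.7, -0.1, -0.3]
width: 0.997
grasp_force: 0.0
```

```bash
cat > b.py <<'E'
from h import *
import sys
def look(name=None,zt=.122,thr=.006):
    o=observe(); print(o["time_s"],o["tcp_pos"].round(4) if hasattr(o["tcp_pos"],"round") else o["tcp_pos"],tyaw(o))
    s=snapshot("wrist"); C=cloud(s)
    if name: cv2.imwrite(name,s["image"])
    return s,C
def plane(C,d,zt,tol,box):
    m=(d>0)&(abs(C[...,2]-zt)<tol)&(C[...,0]>box[0])&(C[...,0]<box[1])&(C[...,1]>box[2])&(C[...,1]<box[3])
    m=largest(m); P=C[m]; return rect(P),P[:,2].mean().round(4),len(P)
E
python3 - <<'E'
from b import *
s,C=look("pics/w5.png")
print("board",plane(C,s["depth"],.122,.006,(.48,.65,.05,.28)))
print("base",plane(C,s["depth"],.066,.004,(.44,.68,.02,.3)))
E
```

```text
17.9833 [0.5637 0.1642 0.4379] (np.float64(10.94), array([-0.0017, -0.0011, -1.    ]))
board ((array([0.5644, 0.1628]), array([0.0642, 0.2004]), np.float32(100.7)), np.float64(0.1223), 20437)
base ((array([0.5642, 0.1639]), array([0.18  , 0.2189]), np.float32(100.6)), np.float64(0.0661), 19774)
```

View pics/w5.png

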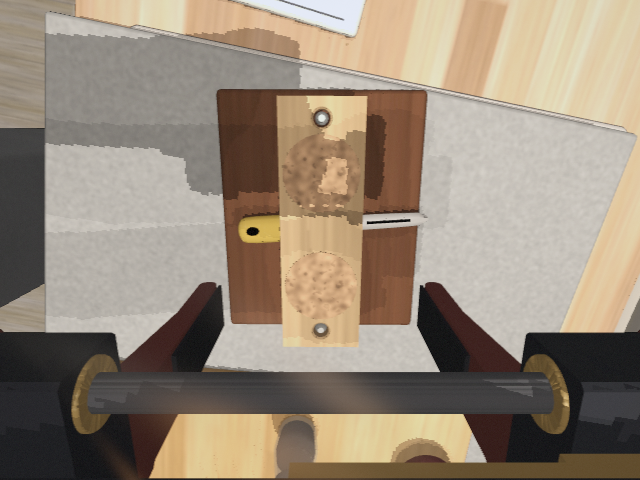

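The bare shelf board shows both pins at (321,118) and (321,330), with the peeler below it. The fit gives 64x200 mm at (0.564,0.163). I grip it in the middle.

Call:
{"method": "move_arm", "body": {"plan": [[0.02, -0.03, -0.7, 0, 0, 0], [0, 0, -0.8, 0, 0, 0], [0, 0, -0.8, 0, 0, 0], [0, 0, -0.8, 0, 0, 0], [0, 0, -0.8, 0, 0, 0], [0, 0, -0.6, 0, 0, 0], [0, 0, -0.4, 0, 0, 0], [0, 0, -0.37, 0, 0, 0], [0, 0, 0, 0, 0, 0], [0, 0, 0, 0, 0, 0]]}}

```text
time_s: 18.87
tcp_pos: [0.565, 0.1621, 0.2812]
tcp_rot: [0.638, 0.77, -0.0, 0.0]
wrist_force: [-0.6, 0.6, 0.6]
width: 1.002
grasp_force: 0.0
```

Call:
{"method": "move_arm", "body": {"plan": [[0, 0, 0, 0, 0, 0], [0, 0, 0, 0, 0, 0], [0, 0, 0, 0, 0, 0], [0, 0, 0, 0, 0, 0], [0, 0, 0, 0, 0, 0], [0, 0, 0, 0, 0, 0], [0, 0, 0, 0, 0, 0], [0, 0, 0, 0, 0, 0]], "fingers": -1, "squeeze": 40}}

```text
time_s: 19.53
tcp_pos: [0.5648, 0.1629, 0.2817]
tcp_rot: [0.637, 0.771, 0.0, 0.0]
wrist_force: [-1.5, -0.9, 7.2]
width: 0.727
grasp_force: 40.0
```

```bash
python3 - <<'E'
from h import *
o=observe(); print(o["time_s"],o["tcp_pos"],tyaw(o),o["width"]*88,o["grasp_force"],o["wrist_force"],o["ft_torque"])
E
```

```text
19.5333 [0.56483677 0.1628593  0.28171336] (np.float64(10.84), array([ 6.e-04,  6.e-04, -1.e+00])) 63.989528258849866 40.00055909156799 [-1.53314062 -0.94828927  7.23068673] [-0.12856767  0.48080918 -0.01272778]
```

Gripped, but the fingertips reach 6 mm below the board's underside and would hit the chopping board when I lay it down. I regrip 9 mm higher.

Call:
{"method": "move_arm", "body": {"plan": [[0, 0, 0, 0, 0, 0], [0, 0, 0, 0, 0, 0], [0, 0, 0, 0, 0, 0], [0, 0, 0.2, 0, 0, 0], [0, 0, 0.1, 0, 0, 0], [0, 0, 0, 0, 0, 0], [0, 0, 0, 0, 0, 0]], "fingers": 1}}

```text
time_s: 20.12
tcp_pos: [0.5648, 0.1628, 0.2904]
tcp_rot: [0.637, 0.771, 0.0, 0.0]
wrist_force: [0.2, 0.2, -0.1]
width: 0.996
grasp_force: 0.0
```

Call:
{"method": "move_arm", "body": {"plan": [[0, 0, 0, 0, 0, 0], [0, 0, 0, 0, 0, 0], [0, 0, 0, 0, 0, 0], [0, 0, 0, 0, 0, 0], [0, 0, 0, 0, 0, 0], [0, 0, 0, 0, 0, 0], [0, 0, 0, 0, 0, 0]], "fingers": -1, "squeeze": 40}}

```text
time_s: 20.7
tcp_pos: [0.5647, 0.1627, 0.2899]
tcp_rot: [0.637, 0.771, -0.0, 0.0]
wrist_force: [-0.1, 0.0, -1.0]
width: 0.723
grasp_force: 40.0
```

```bash
python3 - <<'E'
from h import *
o=observe(); print(o["time_s"],o["tcp_pos"],tyaw(o),o["width"]*88,o["grasp_force"],o["wrist_force"],o["ft_torque"])
E
```

```text
20.7 [0.56472708 0.16271311 0.28994159] (np.float64(10.83), array([-0.e+00, -1.e-04, -1.e+00])) 63.63763965449813 39.99913036823273 [-0.10604165  0.01517624 -0.97716343] [0.01820536 0.00819272 0.01002931]
```

Call:
{"method": "move_arm", "body": {"plan": [[0, 0, 0.3, 0, 0, 0], [0, 0, 0.6, 0, 0, 0], [0, 0, 0.9, 0, 0, 0], [0, 0, 0.9, 0, 0, 0], [-0.3, -0.3, 0.3, 0, 0, 0], [-0.5, -0.8, 0, 0, 0, 0], [-0.5, -0.9, 0, 0, 0, 0], [-0.5, -0.9, 0, 0, 0, 0], [-0.5, -0.9, 0, 0, 0, 0], [-0.5, -0.9, 0, 0, 0, 0], [-0.5, -0.9, 0, 0, 0, 0], [-0.4, -0.9, 0, 0, 0, 0]]}}

```text
time_s: 21.7
tcp_pos: [0.4523, -0.0336, 0.3805]
tcp_rot: [0.637, 0.771, 0.0, -0.0]
wrist_force: [0.3, -0.9, -1.7]
width: 0.727
grasp_force: 40.0
```

Call:
{"method": "move_arm", "body": {"plan": [[-0.3, -0.9, 0, 0, 0, 0], [-0.24, -0.9, 0, 0, 0, 0], [0, -0.9, 0, 0, 0, 0], [0, -0.8, -0.2, 0, 0, 0], [0, -0.52, -0.7, 0, 0, 0], [0, 0, -0.8, 0, 0, 0], [0, 0, -0.8, 0, 0, 0], [0, 0, -0.7, 0, 0, 0], [0, 0, -0.4, 0, 0, 0], [0, 0, -0.2, 0, 0, 0], [0, 0, 0, 0, 0, 0], [0, 0, 0, 0, 0, 0]]}}

```text
time_s: 22.7
tcp_pos: [0.4377, -0.153, 0.2666]
tcp_rot: [0.637, 0.771, 0.0, 0.0]
wrist_force: [-0.2, -0.2, -1.4]
width: 0.725
grasp_force: 40.0
```

```bash
python3 - <<'E'
from b import *
s,C=look("pics/w6.png"); o=observe(); print(o["wrist_force"],o["ft_torque"],o["width"]*88)
print("chop",plane(C,s["depth"],.07,.003,(.3,.8,-.3,.02)))
print("board",plane(C,s["depth"],.099,.02,(.35,.55,-.3,.0)))
E
```

```text
22.7 [ 0.4377 -0.153   0.2666] (np.float64(10.82), array([ 2.e-04, -0.e+00, -1.e+00]))
[ 0.05742013 -0.14831715 -1.55095825] [-0.05608286  0.06677315  0.07231968] 63.56239469143799
chop ((array([ 0.4736, -0.1013]), array([0.2367, 0.1616]), np.float32(9.2)), np.float64(0.0703), 102797)
board ((array([ 0.4308, -0.1163]), array([0.0829, 0.1266]), np.float32(100.8)), np.float64(0.0994), 54802)
```

View pics/w6.png

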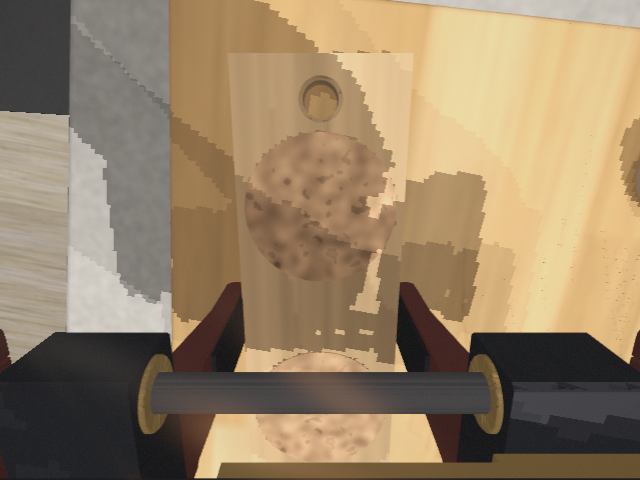

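The shelf board is held level over the near part of the chopping board, its hole at (321,98), with margin to the edge on the left (x about 170). I lower it by about 12 mm and let go.

Call:
{"method": "move_arm", "body": {"plan": [[0, 0, -0.2, 0, 0, 0], [0, 0, -0.15, 0, 0, 0], [0, 0, -0.05, 0, 0, 0], [0, 0, 0, 0, 0, 0], [0, 0, 0, 0, 0, 0]]}}

```text
time_s: 23.17
tcp_pos: [0.4375, -0.1529, 0.2541]
tcp_rot: [0.637, 0.771, 0.0, 0.0]
wrist_force: [0.2, 0.2, -3.0]
width: 0.726
grasp_force: 40.0
```

Call:
{"method": "move_arm", "body": {"plan": [[0, 0, 0, 0, 0, 0], [0, 0, 0, 0, 0, 0], [0, 0, 0, 0, 0, 0], [0, 0, 0, 0, 0, 0], [0, 0, 0, 0, 0, 0]], "fingers": 1}}

```text
time_s: 23.58
tcp_pos: [0.4376, -0.1529, 0.2542]
tcp_rot: [0.637, 0.771, 0.0, 0.0]
wrist_force: [-0.4, -0.4, -0.5]
width: 0.995
grasp_force: 0.0
```

Call:
{"method": "move_arm", "body": {"plan": [[0, 0, 0.4, 0, 0, 0], [0, 0, 0.9, 0, 0, 0], [0, 0, 0.9, 0, 0, 0], [0, 0, 0.9, 0, 0, 0], [0, 0.1, 0.9, 0, 0, 0.5], [0, 0.8, 0.6, 0, 0, 0.9], [0.2, 0.9, 0.4, 0, 0, 0.97], [0.3, 0.9, 0, 0, 0, 0.97], [0.4, 0.9, 0, 0, 0, 0.97], [0.4, 0.9, 0, 0, 0, 0.97], [0.4, 0.9, 0, 0, 0, 0.97], [0.4, 0.9, 0, 0, 0, 0.97]]}}

```text
time_s: 24.58
tcp_pos: [0.5008, 0.0375, 0.4042]
tcp_rot: [0.252, 0.968, 0.0, 0.0]
wrist_force: [0.7, 0.3, 0.2]
width: 1.003
grasp_force: 0.0
```

Call:
{"method": "move_arm", "body": {"plan": [[0.4, 0.9, 0, 0, 0, 0.97], [0.4, 0.9, 0, 0, 0, 0.97], [0.4, 0.9, 0, 0, 0, 0.97], [0.4, 0.9, 0, 0, 0, 0.97], [0.2, 0.67, 0, 0, 0, 0.97], [0, 0, 0, 0, 0, 0.97], [0, 0, 0, 0, 0, 0], [0, 0, 0, 0, 0, 0]]}}

```text
time_s: 25.25
tcp_pos: [0.5545, 0.1637, 0.4038]
tcp_rot: [-0.089, 0.996, -0.0, -0.0]
wrist_force: [0.1, -1.8, -0.0]
width: 0.998
grasp_force: 0.0
```

```bash
python3 - <<'E'
from b import *
s,C=look("pics/w7.png"); o=observe(); print(np.round(o["joint_pos"],2))
for k in outline_of("peeler","wrist")[:2]:
    m=k["pixels"]&(s["depth"]>0)&(C[...,2]>.069)&(C[...,2]<.09); P=C[m]; print(k["p"],k["extent"],rect(P),np.percentile(P[:,2],[5,50,95]))
    H=P[P[:,2]>.078]; print("handle",rect(H),H[:,:2].mean(0))
print("base",plane(C,s["depth"],.066,.003,(.44,.68,.02,.3)))
cv2.imwrite("pics/w7.png",s["image"])
E
```

```text
25.25 [0.5545 0.1637 0.4038] (np.float64(100.26), array([-6.e-04, -5.e-04, -1.e+00]))
[-0.55  0.33  0.23  1.73 -0.08  1.09  1.46]
0.8 [286.0, 144.5, 325.8, 340.5] (array([0.5745, 0.16  ]), array([0.1687, 0.0248]), np.float32(14.7)) [0.07363839 0.07884892 0.08218184]
handle (array([0.5735, 0.1596]), array([0.1622, 0.0225]), np.float32(14.5)) [0.54562066 0.15261905]
base ((array([0.5636, 0.1634]), array([0.179 , 0.2192]), np.float32(100.6)), np.float64(0.0662), 43314)
```

View pics/w7.png

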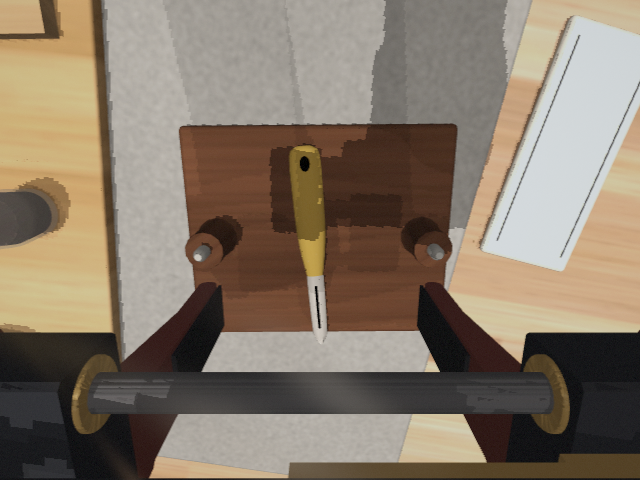

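The peeler lies from (303,150) to (320,340), turned about 4 degrees off the stand's x, blade away from the robot. The posts are at (205,250) and (433,248). I narrow the fingers and grip the handle.

Call:
{"method": "move_arm", "body": {"plan": [[0.1, -0.15, -0.4, 0, 0, 0.33], [0.08, -0.1, -0.8, 0, 0, 0.3], [0, 0, -0.8, 0, 0, 0], [0, 0, -0.8, 0, 0, 0], [0, 0, -0.8, 0, 0, 0], [0, 0, -0.7, 0, 0, 0], [0, 0, -0.4, 0, 0, 0], [0, 0, -0.3, 0, 0, 0], [0, 0, -0.1, 0, 0, 0], [0, 0, 0, 0, 0, 0], [0, 0, 0, 0, 0, 0]], "fingers": 0.2}}

```text
time_s: 26.27
tcp_pos: [0.5604, 0.1567, 0.252]
tcp_rot: [-0.129, 0.992, 0.0, 0.001]
wrist_force: [0.3, 0.5, 0.1]
width: 0.603
grasp_force: 0.0
```

Call:
{"method": "move_arm", "body": {"plan": [[0, 0, 0, 0, 0, 0], [0, 0, 0, 0, 0, 0], [0, 0, 0, 0, 0, 0], [0, 0, 0, 0, 0, 0], [0, 0, 0, 0, 0, 0], [0, 0, 0, 0, 0, 0], [0, 0, 0, 0, 0, 0]], "fingers": -1, "squeeze": 25}}

```text
time_s: 26.85
tcp_pos: [0.56, 0.1568, 0.2513]
tcp_rot: [-0.129, 0.992, 0.0, 0.0]
wrist_force: [0.7, 0.5, 3.4]
width: 0.25
grasp_force: 25.0
```

```bash
python3 - <<'E'
from b import *
o=observe(); print(o["tcp_pos"],tyaw(o),o["width"]*88,o["wrist_force"])
E
```

```text
[0.56003001 0.1567626  0.25128409] (np.float64(104.82), array([ 4.e-04,  2.e-04, -1.e+00])) 21.994756129008334 [0.73500244 0.45299064 3.37222099]
```

Call:
{"method": "move_arm", "body": {"plan": [[0, 0, 0.3, 0, 0, 0], [0, 0, 0.8, 0, 0, 0], [0, 0, 0.9, 0, 0, 0], [0, 0, 0.9, 0, 0, 0], [-0.2, 0.3, 0.5, 0, 0, 0], [-0.4, 0.8, 0.2, 0, 0, -0.4], [-0.45, 0.9, 0, 0, 0, -0.4], [-0.45, 0.9, 0, 0, 0, -0.4], [-0.45, 0.9, 0, 0, 0, -0.4], [-0.45, 0.9, 0, 0, 0, -0.4], [-0.45, 0.9, 0, 0, 0, -0.4], [-0.45, 0.9, -0.2, 0, 0, -0.39]]}}

```text
time_s: 27.85
tcp_pos: [0.4603, 0.353, 0.3545]
tcp_rot: [0.039, 0.999, 0.001, 0.001]
wrist_force: [0.6, 0.4, -0.6]
width: 0.248
grasp_force: 25.0
```

Call:
{"method": "move_arm", "body": {"plan": [[-0.45, 0.9, -0.5, 0, 0, 0], [-0.1, 0.11, -0.8, 0, 0, 0], [0, 0, -0.9, 0, 0, 0], [0, 0, -0.8, 0, 0, 0], [0, 0, -0.6, 0, 0, 0], [0, 0, -0.4, 0, 0, 0], [0, 0, -0.1, 0, 0, 0], [0, 0, 0, 0, 0, 0], [0, 0, 0, 0, 0, 0]]}}

```text
time_s: 28.6
tcp_pos: [0.4449, 0.3822, 0.231]
tcp_rot: [0.038, 0.999, 0.0, 0.0]
wrist_force: [-0.2, -0.4, -0.7]
width: 0.248
grasp_force: 25.0
```

```bash
python3 - <<'E'
from b import *
s,C=look("pics/w8.png"); o=observe(); print(o["wrist_force"])
print("rest",plane(C,s["depth"],.0105,.004,(.3,.6,.3,.48)))
for n in ["wrist","top"]:
    if n=="top": s=snapshot(n); C=cloud(s)
    for k in outline_of("peeler",n)[:2]:
        m=k["pixels"]&(s["depth"]>0); P=C[m]; print(n,k["p"],k["extent"],rect(P),np.percentile(P[:,2],[5,50,95]))
E
```

```text
28.6 [0.4449 0.3822 0.231 ] (np.float64(85.62), array([ 9.e-04,  9.e-04, -1.e+00]))
[-0.24811252  0.28861912  0.0585422 ]
rest ((array([0.4155, 0.3844]), array([0.0899, 0.1319]), np.float32(175.4)), np.float64(0.0101), 27983)
wrist 0.86 [290.9, 145.6, 353.2, 461.0] (array([0.4663, 0.3772]), array([0.0302, 0.1825]), np.float32(173.6)) [0.05415322 0.05881073 0.06182717]
top 0.6 [223.9, 305.8, 235.9, 330.7] (array([0.4187, 0.3836]), array([0.0222, 0.0778]), np.float32(179.0)) [0.05589691 0.06114754 0.06610176]
top 0.26 [323.2, 184.5, 338.3, 201.1] (array([ 0.723 , -0.0884]), array([0.0567, 0.0585]), np.float32(100.3)) [0.09780459 0.11823473 0.13210712]
```

View pics/w8.png

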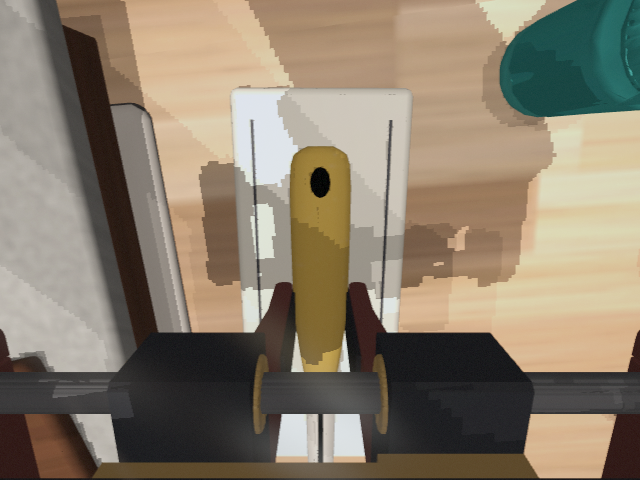

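The peeler hangs centred over the rest between its dark lines, handle end at (320,150). The turquoise jar at (560,70) is clear. I lower and release.

Call:
{"method": "move_arm", "body": {"plan": [[0, 0, -0.5, 0, 0, 0], [0, 0, -0.4, 0, 0, 0], [0, 0, -0.2, 0, 0, 0], [0, 0, -0.08, 0, 0, 0], [0, 0, 0, 0, 0, 0], [0, 0, 0, 0, 0, 0]]}}

```text
time_s: 29.3
tcp_pos: [0.4442, 0.3817, 0.1951]
tcp_rot: [0.038, 0.999, -0.0, -0.001]
wrist_force: [-3.7, -2.5, 6.8]
width: 0.246
grasp_force: 25.0
```

Call:
{"method": "move_arm", "body": {"plan": [[0, 0, 0, 0, 0, 0], [0, 0, 0, 0, 0, 0], [0, 0, 0, 0, 0, 0], [0, 0, 0, 0, 0, 0], [0, 0, 0.4, 0, 0, 0], [0, 0, 0.9, 0, 0, 0], [0, 0, 0.9, 0, 0, 0], [0, 0, 0.9, 0, 0, 0], [0, 0, 0.9, 0, 0, 0], [0, 0, 0.9, 0, 0, 0], [0, 0, 0.9, 0, 0, 0], [0, 0, 0.9, 0, 0, 0]], "fingers": 0}}

```text
time_s: 30.3
tcp_pos: [0.4442, 0.3817, 0.3981]
tcp_rot: [0.038, 0.999, 0.0, 0.0]
wrist_force: [0.3, 1.0, 0.2]
width: 0.501
grasp_force: 0.0
```

```bash
python3 - <<'E'
from b import *
s,C=look(); o=observe(); print(o["wrist_force"])
k=outline_of("peeler","wrist")[0]
m=k["pixels"]&(s["depth"]>0)&(C[...,2]>.013); P=C[m]; print(k["p"],k["extent"],rect(P),np.percentile(P[:,2],[5,50,95]))
print("rest",plane(C,s["depth"],.0105,.004,(.3,.6,.3,.48)))
E
```

```text
30.3 [0.4442 0.3817 0.3981] (np.float64(85.62), array([ 5.e-04,  6.e-04, -1.e+00]))
[2.01643294 1.58276913 3.61911649]
0.72 [304.4, 136.6, 336.5, 312.1] (array([0.4596, 0.3803]), array([0.024, 0.169]), np.float32(176.0)) [0.01749222 0.02280349 0.02622365]
rest ((array([0.4592, 0.3812]), array([0.0898, 0.2195]), np.float32(175.4)), np.float64(0.0102), 16836)
```

The peeler lies centred on the rest, within 1 mm and 0.6 degrees. I go back for the shelf board.

Call:
{"method": "move_arm", "body": {"plan": [[0, -0.6, 0, 0, 0, -0.5], [0, -1, 0, 0, 0, -0.8], [0, -1, 0, 0, 0, -0.8], [0, -1, 0, 0, 0, -0.8], [0, -1, 0, 0, 0, -0.8], [0, -1, 0, 0, 0, -0.8], [0, -1, 0, 0, 0, -0.8], [0, -1, 0, 0, 0, -0.8], [0, -1, 0, 0, 0, -0.8], [0, -1, 0, 0, 0, -0.8], [0, -1, 0, 0, 0, -0.8], [0, -1, 0, 0, 0, -0.8]], "fingers": 1}}

```text
time_s: 31.4
tcp_pos: [0.4439, 0.0325, 0.3959]
tcp_rot: [0.563, 0.826, 0.0, -0.0]
wrist_force: [1.0, -0.2, -0.2]
width: 0.998
grasp_force: 0.0
```

Call:
{"method": "move_arm", "body": {"plan": [[-0.1, -1, 0, 0, 0, -0.8], [-0.1, -1, 0, 0, 0, -0.8], [0, -1, 0, 0, 0, -0.78], [0, -1, 0, 0, 0, 0], [0, -1, 0, 0, 0, 0], [0, -1, 0, 0, 0, 0], [0, -0.22, 0, 0, 0, 0], [0, 0, 0, 0, 0, 0], [0, 0, 0, 0, 0, 0], [0, 0, 0, 0, 0, 0]]}}

```text
time_s: 32.23
tcp_pos: [0.4385, -0.1512, 0.3955]
tcp_rot: [0.673, 0.74, 0.0, -0.0]
wrist_force: [-0.7, 0.3, 1.3]
width: 0.996
grasp_force: 0.0
```

```bash
python3 - <<'E'
from b import *
s,C=look()
print("board",plane(C,s["depth"],.086,.004,(.36,.52,-.3,.0)))
jars(s=s)
E
```

```text
32.2333 [ 0.4385 -0.1512  0.3955] (np.float64(5.42), array([-4.e-04,  7.e-04, -1.e+00]))
board ((array([ 0.4378, -0.1523]), array([0.0642, 0.2006]), np.float32(100.7)), np.float64(0.0863), 21147)
salt_shaker 0.78 [500. 108. 622. 177.] top 0.1598
   0.01 0.03 [ 0.5837 -0.0678  0.0214]
   0.03 0.06 [ 0.5829 -0.0683  0.0193]
   0.06 0.075 [ 0.5826 -0.0691  0.0169]
   0.08 0.1 [ 0.5795 -0.0693  0.0103]
spice_jar 0.95 [474. 285. 566. 360.] top 0.2525
   0.01 0.03 [ 0.5959 -0.2091  0.023 ]
   0.03 0.06 [ 0.5953 -0.2087  0.0225]
   0.06 0.075 [ 0.5951 -0.2085  0.022 ]
```

Call:
{"method": "move_arm", "body": {"plan": [[-0.03, -0.06, -0.4, 0, 0, 0.4], [0, 0, -0.8, 0, 0, 0.385], [0, 0, -0.8, 0, 0, 0], [0, 0, -0.8, 0, 0, 0], [0, 0, -0.8, 0, 0, 0], [0, 0, -0.5, 0, 0, 0], [0, 0, -0.3, 0, 0, 0], [0, 0, -0.2, 0, 0, 0], [0, 0, 0, 0, 0, 0], [0, 0, 0, 0, 0, 0], [0, 0, 0, 0, 0, 0]]}}

```text
time_s: 33.3
tcp_pos: [0.4379, -0.1544, 0.2585]
tcp_rot: [0.638, 0.77, 0.0, 0.001]
wrist_force: [0.2, -0.1, -0.1]
width: 0.997
grasp_force: 0.0
```

```bash
python3 - <<'E'
from b import *
o=observe(); print(o["tcp_pos"],tyaw(o))
E
```

```text
[ 0.43792295 -0.15441165  0.25847902] (np.float64(10.74), array([ 0.0015, -0.    , -1.    ]))
```

Call:
{"method": "move_arm", "body": {"plan": [[-0.01, 0.05, -0.13, 0, 0, 0.01], [0, 0, 0, 0, 0, 0], [0, 0, 0, 0, 0, 0]]}}

```text
time_s: 33.55
tcp_pos: [0.4373, -0.1527, 0.254]
tcp_rot: [0.637, 0.771, 0.0, 0.0]
wrist_force: [0.6, 0.1, -0.4]
width: 0.998
grasp_force: 0.0
```

Call:
{"method": "move_arm", "body": {"plan": [[0, 0, 0, 0, 0, 0], [0, 0, 0, 0, 0, 0], [0, 0, 0, 0, 0, 0], [0, 0, 0, 0, 0, 0], [0, 0, 0, 0, 0, 0], [0, 0, 0, 0, 0, 0], [0, 0, 0, 0, 0, 0]], "fingers": -1, "squeeze": 40}}

```text
time_s: 34.13
tcp_pos: [0.4373, -0.1529, 0.2538]
tcp_rot: [0.637, 0.77, 0.0, 0.0]
wrist_force: [-0.1, -0.2, 1.0]
width: 0.727
grasp_force: 40.0
```

```bash
python3 - <<'E'
from b import *
o=observe(); print(o["tcp_pos"],tyaw(o),o["width"]*88,o["wrist_force"])
E
```

```text
[ 0.43726959 -0.15287069  0.25380401] (np.float64(10.79), array([ 1.e-04,  0.e+00, -1.e+00])) 63.95132737839062 [-0.05216034 -0.15365639  0.95608939]
```

Call:
{"method": "move_arm", "body": {"plan": [[0, 0, 0.3, 0, 0, 0], [0, 0, 0.9, 0, 0, 0], [0, 0, 0.9, 0, 0, 0], [0, 0, 0.9, 0, 0, 0], [0, 0.4, 0.6, 0, 0, 0], [0, 0.9, 0.2, 0, 0, 0], [0.2, 0.9, 0, 0, 0, 0], [0.3, 0.9, 0, 0, 0, 0], [0.4, 0.9, 0, 0, 0, 0], [0.5, 0.9, 0, 0, 0, 0], [0.5, 0.9, 0, 0, 0, 0], [0.5, 0.9, 0, 0, 0, 0]]}}

```text
time_s: 35.13
tcp_pos: [0.5094, 0.0494, 0.3682]
tcp_rot: [0.638, 0.77, -0.0, -0.0]
wrist_force: [0.4, -0.4, -1.9]
width: 0.726
grasp_force: 40.0
```

Call:
{"method": "move_arm", "body": {"plan": [[0.5, 0.9, 0, 0, 0, 0], [0.5, 0.9, 0, 0, 0, 0], [0.4, 0.9, 0, 0, 0, 0], [0.3, 0.8, 0, 0, 0, 0], [0.14, 0.32, -0.2, 0, 0, 0], [0, 0, -0.6, 0, 0, 0], [0, 0, -0.6, 0, 0, 0], [0, 0, -0.2, 0, 0, 0], [0, 0, 0, 0, 0, 0], [0, 0, 0, 0, 0, 0], [0, 0, 0, 0, 0, 0]]}}

```text
time_s: 36.05
tcp_pos: [0.5648, 0.1622, 0.3208]
tcp_rot: [0.638, 0.77, 0.001, 0.0]
wrist_force: [-0.1, -0.1, -2.3]
width: 0.723
grasp_force: 40.0
```

```bash
python3 - <<'E'
from b import *
s,C=look("pics/w9.png"); o=observe(); print(o["wrist_force"],o["ft_torque"])
m=(s["depth"]>0)&(C[...,2]>.13)&(C[...,2]<.17)&(C[...,0]>.48)&(C[...,0]<.65)&(C[...,1]>.1); m=largest(m)
P=C[m]; A=np.c_[P[:,:2],np.ones(len(P))]; print("plane",np.linalg.lstsq(A,P[:,2],rcond=None)[0], rect(P))
E
```

```text
36.05 [0.5648 0.1622 0.3208] (np.float64(10.75), array([ 1.2e-03,  3.0e-04, -1.0e+00]))
[ 0.63262312  0.47352297 -2.10123863] [-0.04938985  0.02749216  0.01803436]
plane [ 0.00269989 -0.00783691  0.1535619 ] (array([0.5581, 0.199 ]), array([0.0821, 0.1267]), np.float32(100.7))
```

View pics/w9.png

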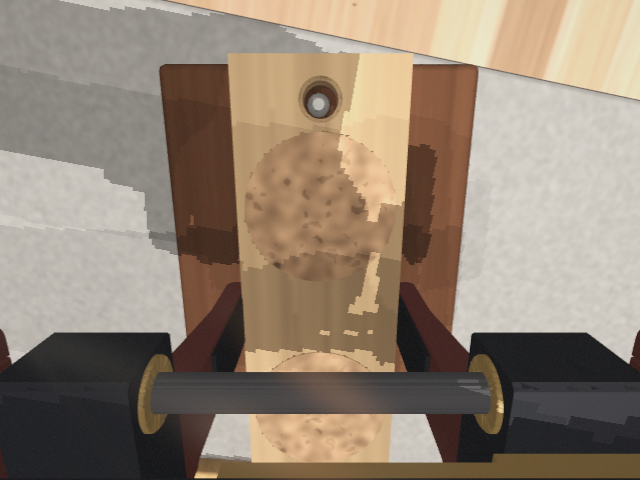

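The pin shows inside the hole at (320,103), and the board is level. I lower it in small steps.

Call:
{"method": "move_arm", "body": {"plan": [[0, 0.02, -0.2, 0, 0, 0.01], [0, 0, -0.2, 0, 0, 0], [0, 0, -0.15, 0, 0, 0], [0, 0, -0.1, 0, 0, 0], [0, 0, 0, 0, 0, 0], [0, 0, 0, 0, 0, 0]]}}

```text
time_s: 36.6
tcp_pos: [0.5644, 0.1633, 0.3]
tcp_rot: [0.637, 0.771, -0.0, -0.0]
wrist_force: [-1.1, -0.5, -2.0]
width: 0.725
grasp_force: 40.0
```

Call:
{"method": "move_arm", "body": {"plan": [[0, 0, -0.12, 0, 0, 0], [0, 0, -0.12, 0, 0, 0], [0, 0, -0.1, 0, 0, 0], [0, 0, 0, 0, 0, 0], [0, 0, 0, 0, 0, 0]]}}

```text
time_s: 37.02
tcp_pos: [0.5644, 0.1633, 0.2899]
tcp_rot: [0.637, 0.771, -0.0, -0.0]
wrist_force: [0.6, 0.5, -2.8]
width: 0.721
grasp_force: 40.0
```

```bash
python3 - <<'E'
from b import *
o=observe(); print(o["tcp_pos"],tyaw(o),o["wrist_force"],o["ft_torque"])
s,C=look()
m=(s["depth"]>0)&(C[...,2]>.115)&(C[...,2]<.14)&(C[...,0]>.48)&(C[...,0]<.65)&(C[...,1]>.1); m=largest(m); print(np.median(C[m][:,2]))
E
```

```text
[0.56440538 0.16332019 0.28986625] (np.float64(10.86), array([-1.e-04, -0.e+00, -1.e+00])) [ 0.61456741  0.45025579 -2.76207978] [-0.04402     0.07250586 -0.00476629]
37.0167 [0.5644 0.1633 0.2899] (np.float64(10.86), array([-1.e-04, -0.e+00, -1.e+00]))
0.1224056424201383
```

Seated: the top is at 0.1224 and the pose is within 1 mm of the original. I release it and fetch the shaker.

Call:
{"method": "move_arm", "body": {"plan": [[0, 0, 0, 0, 0, 0], [0, 0, 0, 0, 0, 0], [0, 0, 0, 0, 0, 0], [0, 0, 0, 0, 0, 0], [0, 0, 0.3, 0, 0, 0], [0, 0, 0.8, 0, 0, 0], [0, 0, 0.9, 0, 0, 0], [0, 0, 0.9, 0, 0, 0], [0, 0, 0.9, 0, 0, 0], [0, 0, 0.9, 0, 0, 0], [0, 0, 0.3, 0, 0, 0], [0, 0, 0, 0, 0, 0]], "fingers": 1}}

```text
time_s: 38.07
tcp_pos: [0.5649, 0.1631, 0.443]
tcp_rot: [0.637, 0.771, 0.002, 0.001]
wrist_force: [0.3, 0.3, -0.2]
width: 1.0
grasp_force: 0.0
```

```bash
python3 - <<'E'
from b import *
s,C=look()
print("board",plane(C,s["depth"],.122,.004,(.48,.65,.05,.28)))
print("base",plane(C,s["depth"],.066,.003,(.44,.68,.02,.3)))
m=(s["depth"]>0)&(abs(C[...,2]-.122)<.004)&(C[...,0]>.48)&(C[...,0]<.65)&(C[...,1]>.05); P=C[largest(m)]
print(np.linalg.lstsq(np.c_[P[:,:2],np.ones(len(P))],P[:,2],rcond=None)[0])
E
```

```text
38.0667 [0.5649 0.1631 0.443 ] (np.float64(10.86), array([ 0.0045,  0.0023, -1.    ]))
board ((array([0.5646, 0.1637]), array([0.0643, 0.2009]), np.float32(100.8)), np.float64(0.1223), 19852)
base ((array([0.5643, 0.1635]), array([0.1794, 0.2194]), np.float32(100.7)), np.float64(0.0661), 25950)
[0.00087835 0.00090437 0.12168264]
```

Call:
{"method": "move_arm", "body": {"plan": [[0.06, -0.77, 0, 0, 0, 0], [0.07, -1, 0, 0, 0, 0], [0.08, -1, 0, 0, 0, 0], [0.08, -1, 0, 0, 0, 0], [0.08, -1, 0, 0, 0, 0], [0.08, -1, 0, 0, 0, 0], [0.08, -1, 0, 0, 0, 0], [0.08, -1, 0, 0, 0, 0], [0, 0, 0, 0, 0, 0], [0, 0, 0, 0, 0, 0], [0, 0, 0, 0, 0, 0]]}}

```text
time_s: 39.03
tcp_pos: [0.5826, -0.069, 0.4385]
tcp_rot: [0.637, 0.771, -0.001, -0.001]
wrist_force: [0.1, 0.5, -0.4]
width: 1.001
grasp_force: 0.0
```

```bash
python3 - <<'E'
from b import *
s,C=look()
jars(s=s,ls=["salt_shaker"])
E
```

```text
39.0333 [ 0.5826 -0.069   0.4385] (np.float64(10.87), array([-2.4e-03,  4.0e-04, -1.0e+00]))
salt_shaker 0.7 [296. 194. 352. 265.] top 0.1598
   0.01 0.03 [ 0.5832 -0.0681  0.0217]
   0.03 0.06 [ 0.5829 -0.0681  0.0193]
   0.06 0.075 [ 0.5825 -0.069   0.0169]
   0.08 0.1 [ 0.5821 -0.0677  0.0106]
```

Call:
{"method": "move_arm", "body": {"plan": [[0.01, 0.03, -0.4, 0, 0, 0], [0, 0, -0.8, 0, 0, 0], [0, 0, -0.8, 0, 0, 0], [0, 0, -0.8, 0, 0, 0], [0, 0, -0.8, 0, 0, 0], [0, 0, -0.8, 0, 0, 0], [0, 0, -0.5, 0, 0, 0], [0, 0, -0.4, 0, 0, 0], [0, 0, 0, 0, 0, 0], [0, 0, 0, 0, 0, 0], [0, 0, 0, 0, 0, 0]]}}

```text
time_s: 40.05
tcp_pos: [0.5834, -0.0688, 0.2818]
tcp_rot: [0.637, 0.771, 0.0, 0.001]
wrist_force: [-0.2, 1.0, 0.5]
width: 0.999
grasp_force: 0.0
```

Call:
{"method": "move_arm", "body": {"plan": [[0, 0, 0, 0, 0, 0], [0, 0, 0, 0, 0, 0], [0, 0, 0, 0, 0, 0], [0, 0, 0, 0, 0, 0], [0, 0, 0, 0, 0, 0], [0, 0, 0, 0, 0, 0], [0, 0, 0, 0, 0, 0], [0, 0, 0, 0, 0, 0]], "fingers": -1, "squeeze": 22}}

```text
time_s: 40.72
tcp_pos: [0.583, -0.0689, 0.2811]
tcp_rot: [0.637, 0.771, -0.0, -0.0]
wrist_force: [-0.3, 0.3, 0.5]
width: 0.473
grasp_force: 22.0
```

```bash
python3 - <<'E'
from b import *
o=observe(); print(o["tcp_pos"],tyaw(o),o["width"]*88,o["wrist_force"])
E
```

```text
[ 0.58301325 -0.06889684  0.28107622] (np.float64(10.86), array([-0.,  0., -1.])) 41.64431045143458 [-0.30029635  0.309949    0.46053835]
```

Call:
{"method": "move_arm", "body": {"plan": [[0, 0, 0.4, 0, 0, 0], [0, 0, 0.9, 0, 0, 0], [0, 0, 0.9, 0, 0, 0], [-0.05, 0.3, 0.8, 0, 0, 0], [-0.09, 0.9, 0.4, 0, 0, 0], [-0.09, 0.9, 0, 0, 0, 0], [-0.09, 0.9, 0, 0, 0, 0], [-0.09, 0.9, 0, 0, 0, 0], [-0.09, 0.9, 0, 0, 0, 0], [-0.09, 0.9, 0, 0, 0, 0], [-0.1, 0.9, 0, 0, 0, 0], [-0.1, 0.9, 0, 0, 0, 0]]}}

```text
time_s: 41.72
tcp_pos: [0.559, 0.1572, 0.3839]
tcp_rot: [0.637, 0.771, 0.0, 0.0]
wrist_force: [0.4, -0.7, -0.9]
width: 0.47
grasp_force: 22.0
```

Call:
{"method": "move_arm", "body": {"plan": [[-0.1, 0.9, 0, 0, 0, 0], [-0.01, 0.76, 0, 0, 0, 0], [0, 0, -0.3, 0, 0, 0], [0, 0, -0.5, 0, 0, 0], [0, 0, -0.4, 0, 0, 0], [0, 0, -0.2, 0, 0, 0], [0, 0, -0.2, 0, 0, 0], [0, 0, 0, 0, 0, 0], [0, 0, 0, 0, 0, 0], [0, 0, 0, 0, 0, 0]]}}

```text
time_s: 42.55
tcp_pos: [0.5563, 0.2056, 0.3356]
tcp_rot: [0.637, 0.771, 0.0, 0.0]
wrist_force: [-0.2, 0.2, -0.8]
width: 0.468
grasp_force: 22.0
```

```bash
python3 - <<'E'
from b import *
s,C=look(); print(observe()["wrist_force"])
jars(s=s,zb=.122,ls=["salt_shaker"])
E
```

```text
42.55 [0.5563 0.2056 0.3356] (np.float64(10.83), array([ 7.e-04,  3.e-04, -1.e+00]))
[ 0.40457564  0.34185657 -1.10885179]
```

Call:
{"method": "move_arm", "body": {"plan": [[-0.01, 0.02, -0.05, 0, 0, 0], [0, 0, -0.03, 0, 0, 0], [0, 0, 0, 0, 0, 0], [0, 0, 0, 0, 0, 0]]}}

```text
time_s: 42.98
tcp_pos: [0.5558, 0.2066, 0.3331]
tcp_rot: [0.637, 0.771, 0.0, 0.0]
wrist_force: [-1.2, 0.9, 3.5]
width: 0.473
grasp_force: 22.0
```

Call:
{"method": "move_arm", "body": {"plan": [[0, 0, 0, 0, 0, 0], [0, 0, 0, 0, 0, 0], [0, 0, 0, 0, 0, 0], [0, 0, 0, 0, 0, 0], [0, 0, 0, 0, 0, 0], [0, 0, 0.3, 0, 0, 0], [0, 0, 0.8, 0, 0, 0], [0, 0, 0.9, 0, 0, 0], [0, 0, 0.9, 0, 0, 0], [0, 0, 0.9, 0, 0, 0], [0, 0, 0, 0, 0, 0], [0, 0, 0, 0, 0, 0]], "fingers": 1}}

```text
time_s: 43.98
tcp_pos: [0.556, 0.2063, 0.4488]
tcp_rot: [0.637, 0.771, 0.002, 0.001]
wrist_force: [-0.1, 0.2, -0.1]
width: 0.998
grasp_force: 0.0
```

```bash
python3 - <<'E'
from b import *
s,C=look()
jars(s=s,zb=.122,ls=["salt_shaker"])
E
```

```text
43.9833 [0.556  0.2063 0.4488] (np.float64(10.86), array([ 0.0031,  0.002 , -1.    ]))
salt_shaker 0.98 [290. 204. 349. 284.] top 0.2117
   0.01 0.03 [0.5562 0.207  0.022 ]
   0.03 0.06 [0.5558 0.2075 0.0192]
   0.06 0.075 [0.5554 0.2065 0.0169]
   0.08 0.1 [0.555  0.208  0.0106]
```

The shaker stands back within 1 mm of where it was. Now the jar.

Call:
{"method": "move_arm", "body": {"plan": [[0.05, -0.83, 0, 0, 0, 0], [0.1, -1, 0, 0, 0, 0], [0.1, -1, 0, 0, 0, 0], [0.1, -1, 0, 0, 0, 0], [0.1, -1, 0, 0, 0, 0], [0.1, -1, 0, 0, 0, 0], [0.1, -1, 0, 0, 0, 0], [0.1, -1, 0, 0, 0, 0], [0.1, -1, 0, 0, 0, 0], [0.1, -1, 0, 0, 0, 0], [0.1, -1, 0, 0, 0, 0], [0.1, -1, 0, 0, 0, 0]]}}

```text
time_s: 45.08
tcp_pos: [0.59, -0.1496, 0.4453]
tcp_rot: [0.637, 0.771, -0.001, -0.001]
wrist_force: [-0.1, 0.2, 0.1]
width: 1.006
grasp_force: 0.0
```

Call:
{"method": "move_arm", "body": {"plan": [[0.1, -1, 0, 0, 0, 0], [0.05, -1, 0, 0, 0, 0], [0, 0, -0.2, 0, 0, 0], [0, 0, 0, 0, 0, 0], [0, 0, 0, 0, 0, 0]]}}

```text
time_s: 45.5
tcp_pos: [0.5946, -0.2077, 0.4392]
tcp_rot: [0.637, 0.771, -0.0, -0.001]
wrist_force: [0.4, 0.5, -0.4]
width: 1.003
grasp_force: 0.0
```

```bash
python3 - <<'E'
from b import *
s,C=look()
jars(s=s,ls=["spice_jar"])
E
```

```text
45.5 [ 0.5946 -0.2077  0.4392] (np.float64(10.86), array([-0.0026,  0.0011, -1.    ]))
spice_jar 0.84 [288. 195. 357. 280.] top 0.178
   0.01 0.03 [ 0.5957 -0.2081  0.0223]
   0.03 0.06 [ 0.5955 -0.2084  0.0225]
   0.06 0.075 [ 0.5955 -0.2089  0.0227]
   0.08 0.1 [ 0.5956 -0.209   0.0227]
spice_jar 0.62 [191. 412. 277. 479.] top 0.3542
   0.01 0.03 [ 0.5495 -0.4949  0.0367]
   0.03 0.06 [ 0.5532 -0.5048  0.0406]
```

Call:
{"method": "move_arm", "body": {"plan": [[0.02, -0.02, -0.4, 0, 0, 0], [0, 0, -0.8, 0, 0, 0], [0, 0, -0.8, 0, 0, 0], [0, 0, -0.8, 0, 0, 0], [0, 0, -0.8, 0, 0, 0], [0, 0, -0.6, 0, 0, 0], [0, 0, -0.45, 0, 0, 0], [0, 0, -0.3, 0, 0, 0], [0, 0, 0, 0, 0, 0], [0, 0, 0, 0, 0, 0], [0, 0, 0, 0, 0, 0]]}}

```text
time_s: 46.52
tcp_pos: [0.5957, -0.2091, 0.2932]
tcp_rot: [0.637, 0.771, 0.0, 0.001]
wrist_force: [0.2, -0.5, -0.4]
width: 0.996
grasp_force: 0.0
```

Call:
{"method": "move_arm", "body": {"plan": [[0, 0, 0, 0, 0, 0], [0, 0, 0, 0, 0, 0], [0, 0, 0, 0, 0, 0], [0, 0, 0, 0, 0, 0], [0, 0, 0, 0, 0, 0], [0, 0, 0, 0, 0, 0], [0, 0, 0, 0, 0, 0], [0, 0, 0, 0, 0, 0]], "fingers": -1, "squeeze": 22}}

```text
time_s: 47.18
tcp_pos: [0.5953, -0.209, 0.2922]
tcp_rot: [0.637, 0.771, 0.0, -0.0]
wrist_force: [-0.3, 0.2, -0.7]
width: 0.502
grasp_force: 22.0
```

```bash
python3 - <<'E'
from b import *
o=observe(); print(o["tcp_pos"],tyaw(o),o["width"]*88,o["wrist_force"])
E
```

```text
[ 0.59531492 -0.20899324  0.29217541] (np.float64(10.86), array([ 0.,  0., -1.])) 44.20671587478895 [-0.32095027  0.15069966 -0.68199155]
```

Call:
{"method": "move_arm", "body": {"plan": [[0, 0, 0.4, 0, 0, 0], [0, 0, 0.9, 0, 0, 0], [0, 0, 0.9, 0, 0, 0], [-0.06, 0.5, 0.8, 0, 0, 0], [-0.06, 0.9, 0.4, 0, 0, 0], [-0.06, 0.9, 0, 0, 0, 0], [-0.06, 0.9, 0, 0, 0, 0], [-0.06, 0.9, 0, 0, 0, 0], [-0.06, 0.9, 0, 0, 0, 0], [-0.06, 0.9, 0, 0, 0, 0], [-0.06, 0.9, 0, 0, 0, 0], [-0.06, 0.9, 0, 0, 0, 0]]}}

```text
time_s: 48.18
tcp_pos: [0.5788, 0.0232, 0.395]
tcp_rot: [0.637, 0.771, 0.0, 0.0]
wrist_force: [0.6, 0.3, -2.0]
width: 0.508
grasp_force: 22.0
```

Call:
{"method": "move_arm", "body": {"plan": [[-0.06, 0.9, 0, 0, 0, 0], [-0.06, 0.9, 0, 0, 0, 0], [-0.06, 0.9, 0, 0, 0, 0], [-0.01, 0.56, -0.1, 0, 0, 0], [0, 0, -0.4, 0, 0, 0], [0, 0, -0.5, 0, 0, 0], [0, 0, -0.4, 0, 0, 0], [0, 0, -0.15, 0, 0, 0], [0, 0, 0, 0, 0, 0], [0, 0, 0, 0, 0, 0], [0, 0, 0, 0, 0, 0]]}}

```text
time_s: 49.1
tcp_pos: [0.5738, 0.1193, 0.3483]
tcp_rot: [0.637, 0.771, 0.0, 0.0]
wrist_force: [0.4, -0.3, -1.2]
width: 0.502
grasp_force: 22.0
```

```bash
python3 - <<'E'
from b import *
s,C=look(); print(observe()["wrist_force"])
jars(s=s,zb=.122,ls=["spice_jar"])
E
```

```text
49.1 [0.5738 0.1193 0.3483] (np.float64(10.81), array([ 9.e-04,  1.e-04, -1.e+00]))
[ 0.09132475 -0.08537128 -1.58214006]
spice_jar 0.9 [250. 235. 393. 459.] top 0.2337
   0.01 0.03 [0.5743 0.1196 0.0225]
   0.03 0.06 [0.5741 0.1194 0.0228]
   0.06 0.075 [0.574  0.1195 0.0224]
   0.08 0.1 [0.5742 0.1185 0.0229]
```

Call:
{"method": "move_arm", "body": {"plan": [[-0.02, 0.03, -0.08, 0, 0, 0], [0, 0, -0.05, 0, 0, 0], [0, 0, 0, 0, 0, 0], [0, 0, 0, 0, 0, 0]]}}

```text
time_s: 49.53
tcp_pos: [0.5729, 0.1209, 0.3441]
tcp_rot: [0.637, 0.771, 0.0, 0.0]
wrist_force: [-0.2, 1.1, 3.0]
width: 0.498
grasp_force: 22.0
```

Call:
{"method": "move_arm", "body": {"plan": [[0, 0, 0, 0, 0, 0], [0, 0, 0, 0, 0, 0], [0, 0, 0, 0, 0, 0], [0, 0, 0, 0, 0, 0], [0, 0, 0, 0, 0, 0], [0, 0, 0.3, 0, 0, 0], [0, 0, 0.8, 0, 0, 0], [0, 0, 0.9, 0, 0, 0], [0, 0, 0.9, 0, 0, 0], [0, 0, 0.9, 0, 0, 0], [0, 0, 0, 0, 0, 0], [0, 0, 0, 0, 0, 0]], "fingers": 1}}

```text
time_s: 50.53
tcp_pos: [0.5731, 0.1205, 0.4597]
tcp_rot: [0.637, 0.771, 0.002, 0.001]
wrist_force: [-0.0, 0.1, -1.1]
width: 0.998
grasp_force: 0.0
```

Call:
{"method": "move_arm", "body": {"plan": [[-0.3, 0.5, 0.3, 0, 0, 0], [-0.6, 0.7, 0.2, 0, 0, 0], [-0.6, 0.7, 0, 0, 0, 0], [-0.4, 0.5, 0, 0, 0, 0], [0, 0, 0, 0, 0, 0], [0, 0, 0, 0, 0, 0]]}}

```text
time_s: 51.03
tcp_pos: [0.5151, 0.1936, 0.4719]
tcp_rot: [0.636, 0.772, -0.001, -0.0]
wrist_force: [-0.1, -0.0, 1.0]
width: 0.999
grasp_force: 0.0
```

```bash
python3 - <<'E'
from b import *
s,C=look("pics/w10.png")
jars(s=s,zb=.122)
m=(s["depth"]>0)&(abs(C[...,2]-.122)<.004)&(C[...,0]>.48)&(C[...,0]<.65)&(C[...,1]>.05); P=C[largest(m)]; print("board",rect(P),P[:,2].mean())
s=snapshot("scene"); cv2.imwrite("pics/s10.png",s["image"])
E
```

```text
51.0333 [0.5151 0.1936 0.4719] (np.float64(11.01), array([-1.4e-03, -5.0e-04, -1.0e+00]))
salt_shaker 0.95 [349. 191. 411. 264.] top 0.2116
   0.01 0.03 [0.5565 0.2074 0.0218]
   0.03 0.06 [0.5558 0.2074 0.0192]
   0.06 0.075 [0.5555 0.2065 0.0169]
   0.08 0.1 [0.5543 0.2077 0.0106]
spice_jar 0.83 [345. 285. 418. 371.] top 0.2293
   0.01 0.03 [0.5736 0.1211 0.0229]
   0.03 0.06 [0.5732 0.1214 0.0226]
   0.06 0.075 [0.5731 0.1214 0.0222]
   0.08 0.1 [0.5734 0.1204 0.0229]
board (array([0.5646, 0.1641]), array([0.0641, 0.2   ]), np.float32(100.8)) 0.1222583032016067
```

View pics/s10.png

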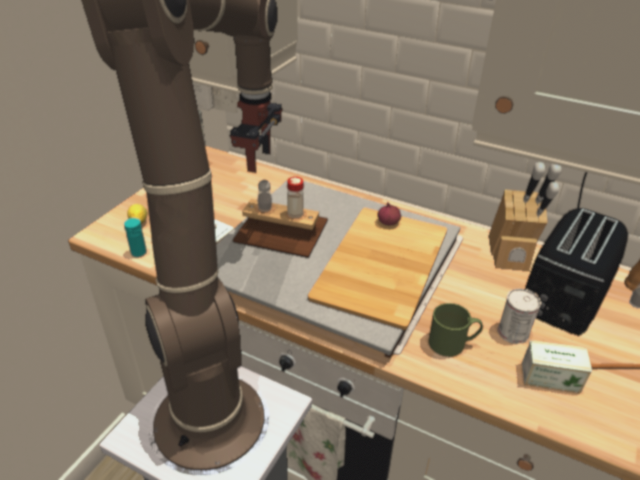

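View pics/w10.png

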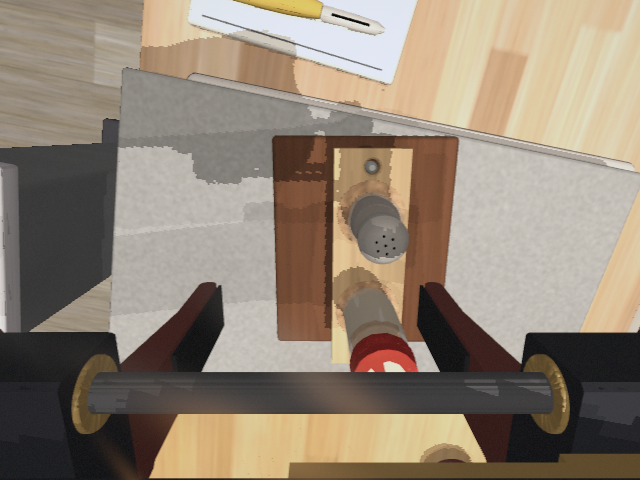

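The pictures show the shelf board seated flat with its pin at (372,167). The shaker (382,240) and the jar (385,350) are upright within 1 mm of their old places, the peeler is on the rest (300,10), and the onion, mug and tin have not moved. I hand the job in.

```bash
python3 -c "
from workcell import *
print(finish_job())"
```

```text
the job is handed in; nothing more can be done
None
```

The job is handed in at about 51 s: the peeler lies centred on the utensil rest, the shelf board is back level on both pins, and the shaker and jar stand within about 1 mm of where they were; the onion, mug and tin look unmoved.

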